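# Load the recording cartridge into the microscope recorder

## Robot

A 7-joint arm with a two-finger parallel gripper is mounted at the origin on the work surface. World frame = base frame: x ahead of the robot, y to its left, z up, the work surface at z = 0. Lengths are in m, angles in rad, forces in N, time in s.
With the tool pointing down it reaches from about 0.425 to 0.875 m from the base axis. Payload 4.7 kg.
Tool frame: the origin (TCP) lies at the very end of the fingers, on their centre line; the grasp point (between the pads) lies 19 mm behind it (env.grip_point_offset is the distance from the TCP to the grasp point, in m); y points along the fingers, x is the direction in which the jaws open and shut, and the axes are right-handed (so a half turn about y gives the same grasp; the last joint's range is limited). The gripper opens to 87 mm and grips with 3 to 60 N. Pads are 19 mm wide; open, the fingers measure 117 mm over their backs; the gripper's body (75 mm by 190 mm) begins 51 mm behind the grasp point.
Start: joints at [-1.133, 0.321, -0.07, 1.45, 0.023, 1.371, -0.057], TCP at [0.267, 0.593, 0.199] pointing down, gripper open.
Joint ranges: [-2.86, 2.86], [-0.3, 2.09], [-1.38, 1.24], [0.06, 2.45], [-1.56, 4.7], [0.09, 2.05], [-2.69, 2.69]. Speed limits (rad/s): [2.57, 2.57, 3.14, 3.14, 3.14, 3.14, 3.14].

## Interface

Orientations are given as a rotation vector (axis times angle).
In Python, from bench import env, optics gives the robot as it stands.
- The arm moves only by the tool jog_arm, never from a script. Its argument "steps" is text: rows parted by semicolons, each of 4 numbers parted by spaces: the shift along the tool's x, y, z scaled (see below), then the turn about the tool's y scaled (see below). In form: dx dy dz roll; .... A call has 1 to 10 rows; each row is the pose to reach, as a shift and turn from the pose commanded when the call began, along the tool's axes at that moment; what a row does not reach only later rows make up. The controller multiplies each number of a shift by 1000 mm and each number of a turn by 90 degrees. A row lasts 1/8 s, in which the tool goes at most 62.5 mm and 10.7 degrees, less where a joint would pass 70% of its speed; a pose out of reach is approached as far as the arm can. A call with a number of a shift or a turn outside -1 to 1 is refused whole. A call with a gripper value outside its range is refused whole. "jaw" is the closure, from -1 (fully open) to 1 (shut), so that 0 is half open, set as the call begins (left out, the last holds). The fingers move at their own pace and stop on an object; "grip_force" is the grip in N (left out, the last holds). Time passes only in rows, so rows that repeat a pose let the fingers close. It gives the time, the measured TCP pose, the force and the opening at its end, in the units of the state.
- env.read_state(): the state, without advancing time (a new reading comes with each control period).
- optics.get_image(name): name is "side" or "top"; returns the picture (420x560x3 uint8, red, green, blue); there is no depth.
- optics.calibration(name): a dict with "K" (3x3 intrinsics, pixels), "k1" (the pictures are not rectified: a ray, as slopes to the right and down, at radius r is drawn at 1 + k1 r^2 times it, then the intrinsics apply), "camera_from_world" (4x4, takes a point from world to camera coordinates). Camera axes: x right, y down, z forward; pixel columns grow to the right and rows downward; lengths in m; the calibration is good to about 2 mm. A picture is of the moment at which its call begins. calibration takes no time and is no camera call.
- env.job_done(): hands the job in, once; it reports no verdict.
Trained networks look in the newest picture that a camera, given by its name, has taken for a name from the list of things; names that differ only in an ending like _2 or _b are one class to them, and where a whole thing is asked for, a point or a joint stands for the part that bears it (a point fixed in the world has none). Each returns a list of dicts, best first, with "confidence" (0 to 1); they miss things now and then, are a little off and sometimes report something else, mostly with a low value. They report only what shows in the picture. A call takes as long as a camera call.
- optics.recognise(query, camera): "at" ([x, y, z] in m, in world coordinates, good to about 4 mm: the middle of the surface that is visible of it).
- optics.silhouettes(query, camera): "region" (420x560 bool, what is visible of it).
The state is a dict: "t": time; "joint_positions": joint angles; "joint_velocities": joint speeds; "joint_torque": joint torques, N m; "ee_pos": TCP position; "orientation": TCP orientation; "wrist_force": force on the tool from outside, world axes, zero at the start; "torque": the same for the moment, N m; "width": opening from 0.0 (shut) to 1.0 (fully open).
Only numpy, scipy, OpenCV 4.12 (cv2) and the standard library are available. Lean on these libraries where they do the work, as an engineer would, in place of code of your own. Each camera call takes 0.05 s, during which the arm holds its last target.

## Task

Load the microscope's recorder: take the wide memory cartridge out of the wooden caddy, slide it upright into the slot on top of the recorder and push it gently down to its stop so that the push-push latch clicks and keeps it down. The empty latch may have been left in either state, so after letting go touch the cartridge's top lightly to feel whether it has stayed down; if it has sprung back up, push it again and check again. Leave it locked down and let go of, and leave the other things on the bench where they are.

Things in the scene. Friction and masses are not known exactly. Their poses are not given: they have to be found in the camera images.
- cartridge: The wide memory cartridge: an upright flat black slab 10 mm thick (its x), 44 mm wide (its y), 80 mm tall (its z), 50 to 80 g, grey grip ribs near the top, pale label, brass strip at the foot. Origin: centre of its underside, z up. It starts standing in one of the caddy's bays, 43 mm of it showing. May be gripped across its 10 mm; fits the slot either way round.
- cartridge_top (a point): Centre of the cartridge's flat top face, 80 mm above its underside: where to push it and to feel its height.
- caddy: Wooden desk caddy fixed to the bench: foot plate 70 x 180 x 6 mm, on it a trough 23 x 161 mm with its rim 48 mm above the bench. Three bays 12.8 mm (x) by 47 mm (y), 52 mm apart along its y, floor 11 mm above the bench. Origin: centre of its underside.
- recorder: The microscope's video recorder, a white box 160 mm (x) x 190 mm (y) x 86 mm tall, fixed on screw feet that lift its underside 4 to 16 mm off the bench (differs each time); black panel with display on its -x face, a slot in a black bezel 4 mm high in its top. Origin: centre of the box's underside, x to its back, z up.
- slot (a point): Centre of the slot's mouth at the top of the bezel, 90 mm above the recorder's underside, 30 mm from its origin to -x. x across the slot, y along it, z up. 11.4 x 45.4 mm with a 3 mm lead-in all round. Inside, unseen, a spring carrier with a push-push latch bears the cartridge's foot: 48 mm below the mouth when sprung up (32 mm of cartridge showing), 51.5 mm when locked (28.5 mm).
- slot_stop (a point): Centre of the rubber-faced stop at the slot's bottom, 57 mm below the mouth (23 mm of cartridge showing). A push to the stop, then letting go, turns sprung up into locked and locked into sprung up; it changes over in the last 1.5 mm. The carrier yields at 3.5 N sprung up, 5.3 N locked; near the stop 7 to 12 N. Under 3 N nothing moves. Over 25 N between cartridge and recorder breaks it.
- spare: A narrower cartridge of another kind, 10 x 30 x 80 mm, black, upright in another bay: not to be used. Origin: centre of its underside.
- mailer: White plastic slide mailer with a clear top, 11 x 34 x 88 mm, upright in another bay. Origin: centre of its underside.
- dish: Glass petri dish, 94 mm across, 17 mm tall. Origin: centre of its underside.
- oil: Small amber immersion-oil bottle, 28 mm across, 62 mm tall, standing. Origin: centre of its underside.
- eyepiece: Black microscope eyepiece standing on its tube, 38 mm across, 58 mm tall. Origin: centre of its underside.
- forceps: Steel forceps lying flat, 135 mm long along its x, 5 mm thick. Origin: middle of its underside.
- slidebox: Closed wooden slide box, 105 x 175 x 35 mm. Origin: centre of its underside.

How it is judged:
By the outcome, as a careful person would: the job done as asked, in the order asked, and still so for the second after the job is handed in, with the robot touching nothing.
It also fails if it takes over 61 s, if anything falls off the work surface, if the arm or the gripper's body presses on something with over 40 N, if the wrist force passes 120 N, or if a joint passes its speed limit or range.

## Working session

There is one attempt and no reset: what is moved stays moved. The work goes in short steps, Python scripts to look and compute and a tool call to move; the robot and the scene stay as the last step left them, time stands still between calls to the robot, and variables do not carry over. Pictures are saved under pics/ and viewed, and the job is handed in when it is done.

Besides the shell and the picture viewer there is one more tool, called after "Call:" as a command line: name --argument value ..., lists and objects as JSON in quotes. jog_arm: Moves the arm, as the interface text tells. Its arguments: {"type":"object","properties":{"steps":{"type":"string"},"jaw":{"type":"number"},"grip_force":{"type":"number"}},"required":["steps"]}

```bash
ls; mkdir -p pics; cat > h.py <<'E'
import numpy as np, cv2
from bench import env, optics
from scipy.spatial.transform import Rotation as R
def save(im,fn,box=None,s=1):
    if box: im=im[box[1]:box[3],box[0]:box[2]]
    im=cv2.resize(im,None,fx=s,fy=s,interpolation=cv2.INTER_CUBIC) if s!=1 else im
    cv2.imwrite('pics/'+fn,cv2.cvtColor(im,cv2.COLOR_RGB2BGR))
def proj(name,P):
    c=optics.calibration(name);T=np.array(c['camera_from_world']);K=np.array(c['K'])
    P=np.atleast_2d(P);q=P@T[:3,:3].T+T[:3,3]
    s=q[:,:2]/q[:,2:];r2=(s**2).sum(1,keepdims=True);s=s*(1+c['k1']*r2)
    return s@K[:2,:2].T+K[:2,2]
def ray(name,uv):
    c=optics.calibration(name);T=np.array(c['camera_from_world']);K=np.array(c['K'])
    d=cv2.undistortPoints(np.array(uv,float).reshape(-1,1,2),K,np.array([c['k1'],0,0,0,0.])).reshape(-1,2)
    d=np.c_[d,np.ones(len(d))]@T[:3,:3]
    o=-T[:3,:3].T@T[:3,3]
    return o,d
def at_z(name,uv,z):
    o,d=ray(name,uv); return o+d*((z-o[2])/d[:,2])[:,None]
def tool():
    s=env.read_state();return np.array(s['ee_pos']),R.from_rotvec(s['orientation']).as_matrix(),s
E
python3 - <<'E'
from h import *
for n in('side','top'):
    save(optics.get_image(n),f'{n}0.png')
    c=optics.calibration(n);print(n,np.round(c['K'],1).tolist(),c['k1'],np.round(c['camera_from_world'],3).tolist())
    for q in('cartridge','caddy','recorder','slot','spare','mailer','cartridge_top'):
        print(n,q,[(np.round(r['at'],3).tolist(),round(r['confidence'],2)) for r in optics.recognise(q,n)])
p,Rm,s=tool();print(p,Rm.round(3),s['t'],s['wrist_force'],s['width'],env.grip_point_offset)
E
```

```text
pics
side [[469.3, 0.0, 274.2], [0.0, 469.3, 209.4], [0.0, 0.0, 1.0]] -0.10567774497145875 [[0.986, -0.165, -0.018, -0.561], [-0.095, -0.478, -0.873, 0.164], [0.135, 0.863, -0.487, 1.238], [0.0, 0.0, 0.0, 1.0]]
side cartridge [([0.474, -0.204, 0.083], 0.56), ([0.474, -0.282, 0.006], 0.34)]
side caddy [([0.474, -0.282, 0.008], 0.73)]
side recorder [([0.568, 0.052, 0.09], 0.61)]
side slot [([0.57, 0.046, 0.086], 0.56)]
side spare [([0.486, -0.252, 0.076], 0.43)]
side mailer [([0.491, -0.305, 0.073], 0.72)]
side cartridge_top [([0.478, -0.195, 0.081], 0.52)]
top [[455.2, 0.0, 282.7], [0.0, 455.2, 217.1], [0.0, 0.0, 1.0]] -0.1490549510828851 [[-0.024, -1.0, 0.001, 0.081], [-0.998, 0.024, -0.062, 0.577], [0.062, -0.003, -0.998, 1.086], [0.0, 0.0, 0.0, 1.0]]
top cartridge [([0.479, -0.182, 0.091], 0.51)]
top caddy [([0.489, -0.237, 0.007], 0.78), ([0.479, -0.188, 0.09], 0.67)]
top recorder [([0.566, 0.127, 0.092], 0.7), ([0.66, -0.296, 0.06], 0.4)]
top slot [([0.569, 0.122, 0.095], 0.8), ([0.483, -0.236, 0.005], 0.53)]
top spare [([0.487, -0.232, 0.092], 0.53)]
top mailer [([0.489, -0.283, 0.082], 0.47)]
top cartridge_top [([0.488, -0.231, 0.091], 0.61), ([0.48, -0.189, 0.089], 0.45), ([0.677, -0.161, 0.04], 0.39), ([0.567, 0.123, 0.092], 0.26)]
[0.26730992 0.59248305 0.19870052] [[ 0.411  0.    -0.912]
 [ 0.912  0.     0.411]
 [ 0.    -1.    -0.   ]] 0.8 [ 0.78666806 -0.30824008 -0.84554741] 0.9995946880446218 0.0187
```

View pics/side0.png

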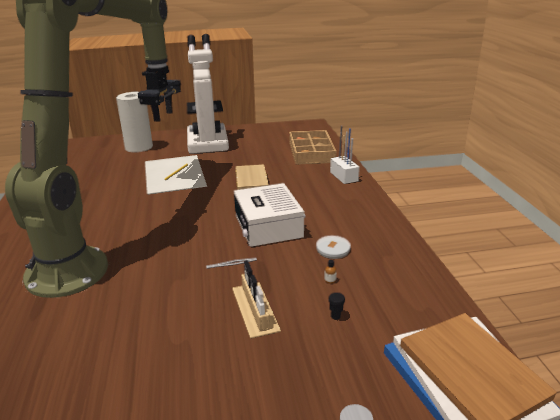

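View pics/top0.png

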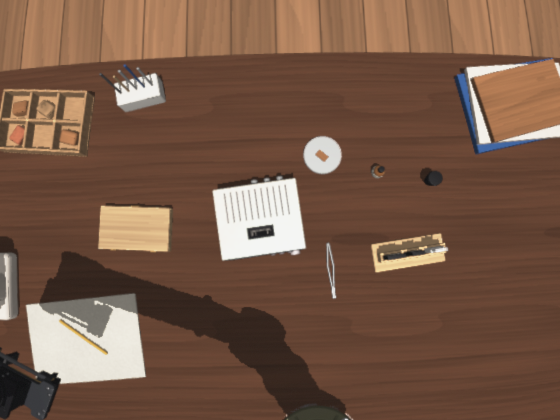

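The side view shows the caddy around (257,300) and the recorder around (268,213). In the top view they are at about (408,252) and (260,220). I'll zoom in on both.

```bash
python3 - <<'E'
from h import *
t=cv2.cvtColor(cv2.imread('pics/top0.png'),cv2.COLOR_BGR2RGB);s=cv2.cvtColor(cv2.imread('pics/side0.png'),cv2.COLOR_BGR2RGB)
save(t,'t_caddy.png',(365,225,455,280),8)
save(t,'t_rec.png',(205,170,315,270),6)
save(s,'s_caddy.png',(225,250,285,340),6)
save(s,'s_rec.png',(225,175,310,250),8)
E
```

```text
(no output)
```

View pics/t_caddy.png

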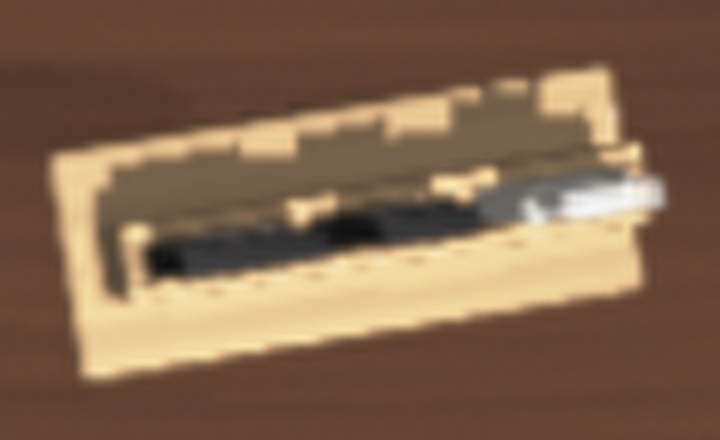

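View pics/t_rec.png

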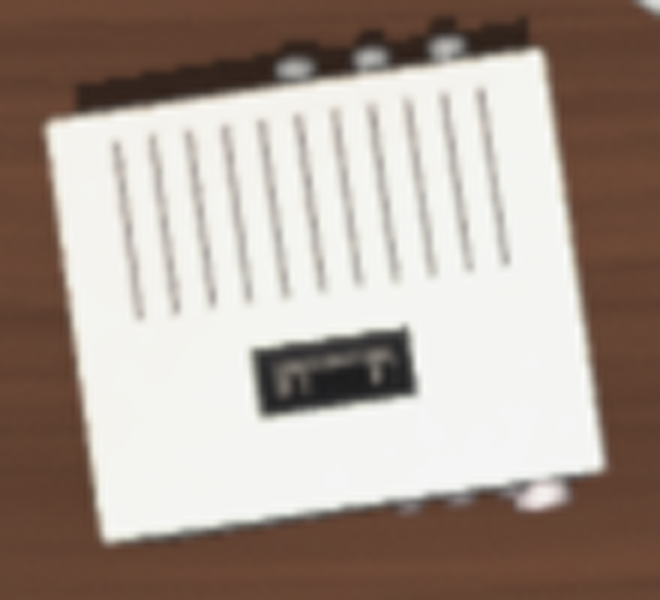

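View pics/s_caddy.png

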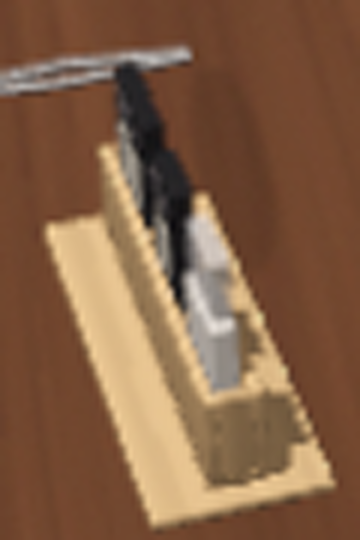

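View pics/s_rec.png

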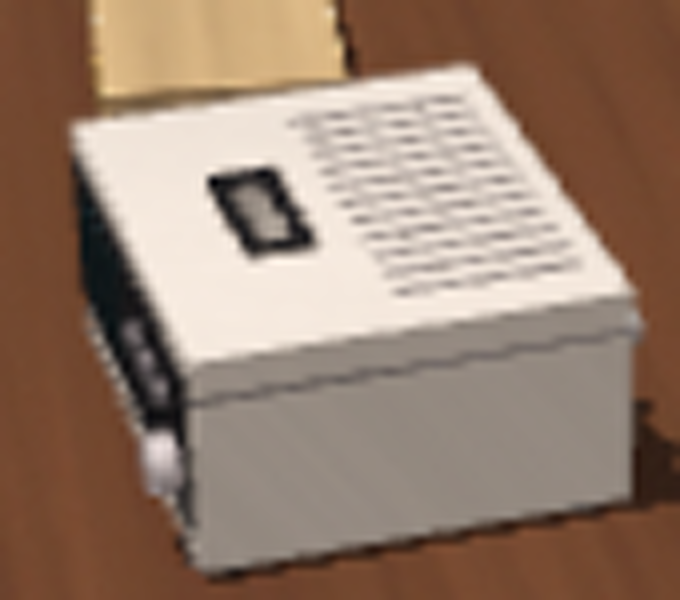

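```bash
cat > fit.py <<'E'
from h import *
from scipy.optimize import least_squares
def cv(pts,x0,y0,s): return (np.array(pts,float)+.5)/s-.5+[x0,y0]
T=lambda x,y,a,P:(np.array(P,float)@R.from_euler('z',a).as_matrix().T)+[x,y,0]
# caddy, yaw with +y of caddy ~ world +y
ct=cv([(55,155),(608,68),(640,290),(85,378)],365,225,8)
Pct=[(.035,.09,.006),(.035,-.09,.006),(-.035,-.09,.006),(-.035,.09,.006)]
cs=cv([(48,228),(152,525),(335,487),(105,148),(212,400),(290,388)],225,250,6)
Pcs=[(-.035,.09,.006),(-.035,-.09,.006),(.035,-.09,.006),(-.0115,.0805,.048),(-.0115,-.0805,.048),(.0115,-.0805,.048)]
def rc(p,full=False,w=(1,1)):
    a=proj('top',T(*p[:3],Pct))-ct;b=proj('side',T(*p[:3],Pcs))-cs
    return (a,b) if full else np.r_[w[0]*a.ravel(),w[1]*b.ravel()]
for w in((1,1),(1,0),(0,1)):
    f=least_squares(rc,[.48,-.24,.1],kwargs=dict(w=w));print('caddy',f.x.round(4),np.degrees(f.x[2]).round(2))
    if w==(1,1):print([x.round(1).tolist() for x in rc(f.x,True)])
rt=cv([(45,122),(545,48),(605,468),(103,543)],205,170,6)
rt=np.r_[rt,cv([(252,350),(408,328),(415,392),(262,415)],205,170,6).mean(0)[None]]
top=[(.08,.095,.086),(.08,-.095,.086),(-.08,-.095,.086),(-.08,.095,.086)]
Prt=top+[(-.03,0,.09)]
rs=cv([(475,65),(635,293),(188,368),(72,125)],225,175,8)
rs=np.r_[rs,cv([(208,178),(275,167),(318,243),(252,258)],225,175,8).mean(0)[None],cv([(208,572),(632,500)],225,175,8)]
Prs=Prt+[(-.08,-.095,0),(.08,-.095,0)]
def rr(p,full=False,w=(1,1)):
    z=np.array([0,0,p[3]])
    a=proj('top',T(*p[:3],Prt)+z)-rt;b=proj('side',T(*p[:3],Prs)+z)-rs
    return (a,b) if full else np.r_[w[0]*a.ravel(),w[1]*b.ravel()]
for w in((1,1),(1,0),(0,1)):
    f=least_squares(rr,[.6,.12,.1,.01],kwargs=dict(w=w));p=f.x;print('rec',p.round(4),np.degrees(p[2]).round(2),'slot',(T(*p[:3],[(-.03,0,.09)])+[0,0,p[3]]).round(4))
    if w==(1,1):print([x.round(1).tolist() for x in rr(p,True)])
E
python3 fit.py
```

```text
caddy [ 0.4849 -0.2421  0.1277] 7.32
[[[-0.3, -0.2], [0.6, -0.6], [1.1, -0.6], [0.4, 0.1]], [[0.2, -0.7], [0.9, -0.6], [1.2, -1.2], [-0.1, -0.6], [-0.4, 0.5], [-3.2, 0.3]]]
caddy [ 0.4842 -0.2409  0.1199] 6.87
caddy [ 0.4852 -0.2435  0.1316] 7.54
rec [0.5713 0.1225 0.1207 0.0032] 6.92 slot [[0.5416 0.1189 0.0932]]
[[[0.5, 0.3], [-0.6, 0.6], [-0.2, 0.1], [0.4, -0.3], [0.1, 0.4]], [[-0.0, 0.3], [0.2, -0.1], [0.7, -0.5], [0.6, 0.0], [0.2, -0.5], [-0.4, 0.3], [0.2, -0.1]]]
rec [0.5714 0.122  0.1213 0.0125] 6.95 slot [[0.5416 0.1184 0.1025]]
rec [0.5705 0.1212 0.1219 0.0037] 6.98 slot [[0.5407 0.1175 0.0937]]
```

```bash
cat > ov.py <<'E'
from h import *
T=lambda x,y,a,P:(np.array(P,float)@R.from_euler('z',a).as_matrix().T)+[x,y,0]
import itertools
def box(sx,sy,sz,z0=0): return np.array([(a*sx/2,b*sy/2,z0+c*sz) for c in(0,1) for a,b in((-1,-1),(1,-1),(1,1),(-1,1))])
E_=[(0,1),(1,2),(2,3),(3,0),(4,5),(5,6),(6,7),(7,4),(0,4),(1,5),(2,6),(3,7)]
def overlay(name,im,objs,fn,crop,s):
    x0,y0,x1,y1=crop
    v=cv2.resize(im[y0:y1,x0:x1],None,fx=s,fy=s,interpolation=cv2.INTER_CUBIC).copy()
    for P,col in objs:
        q=(proj(name,P)-[x0,y0]+.5)*s-.5
        for a,b in E_: cv2.line(v,tuple(int(k) for k in q[a].round()),tuple(int(k) for k in q[b].round()),col,1)
    save(v,fn)
E
python3 - <<'E'
from ov import *
t=cv2.cvtColor(cv2.imread('pics/top0.png'),cv2.COLOR_BGR2RGB);s=cv2.cvtColor(cv2.imread('pics/side0.png'),cv2.COLOR_BGR2RGB)
c=(.4847,-.2418,np.radians(7.0)); r=(.5712,.1223,np.radians(6.95)); zf=.005
w=lambda P,p,z=0:T(*p,P)+[0,0,z]
def sh(P,y): return P+[0,y,0]
objs=[(w(box(.07,.18,.006),c),(255,0,0)),(w(box(.023,.161,.048),c),(0,255,0)),(w(sh(box(.01,.044,.08,.011),.052),c),(0,255,255)),(w(sh(box(.01,.03,.08,.011),0),c),(255,0,255))]
overlay('top',t,objs,'o_tc.png',(365,225,455,280),8)
overlay('side',s,objs,'o_sc.png',(225,250,285,340),6)
b=box(.0114,.0454,.004,.086)+[-.03,0,0]
for n,im,cr,k in(('top',t,(205,170,315,270),6),('side',s,(225,175,310,250),8)):
    overlay(n,im,[(w(box(.16,.19,.086),r,zf),(255,0,0)),(w(b,r,zf),(0,255,0))],f'o_{n}r.png',cr,k)
for n in('top','side'):
    optics.get_image(n)
    for q in('cartridge','spare'):
        for g in optics.silhouettes(q,n):
            ys,xs=np.nonzero(g['region']);print(n,q,round(g['confidence'],2),xs.min(),xs.max(),ys.min(),ys.max(),len(xs))
E
```

```text
top cartridge 0.5 381 406 253 260 151
top spare 0.48 304 341 136 173 1093
side cartridge 0.48 244 252 261 287 143
side spare 0.24 328 344 292 318 317
```

View pics/o_tc.png

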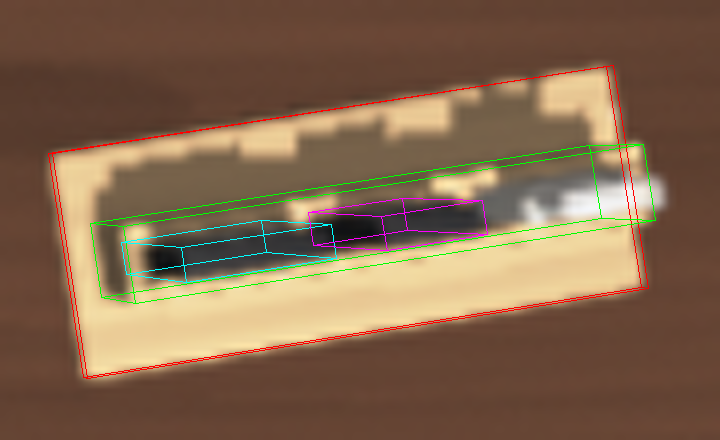

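View pics/o_sc.png

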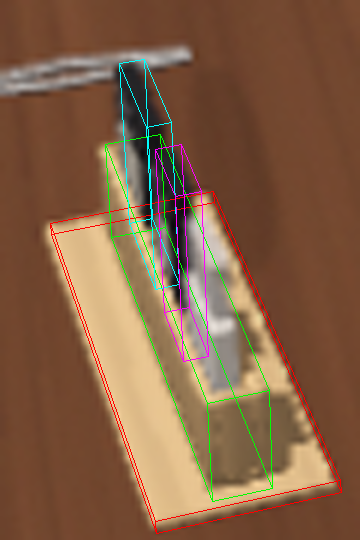

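View pics/o_topr.png

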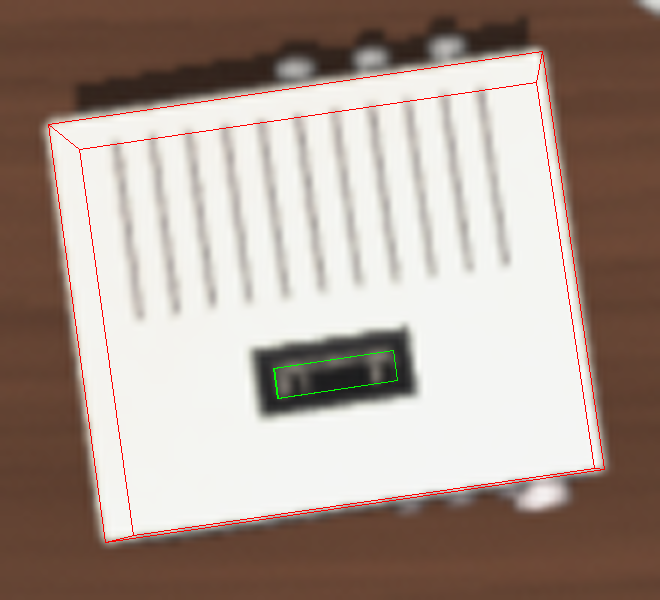

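View pics/o_sider.png

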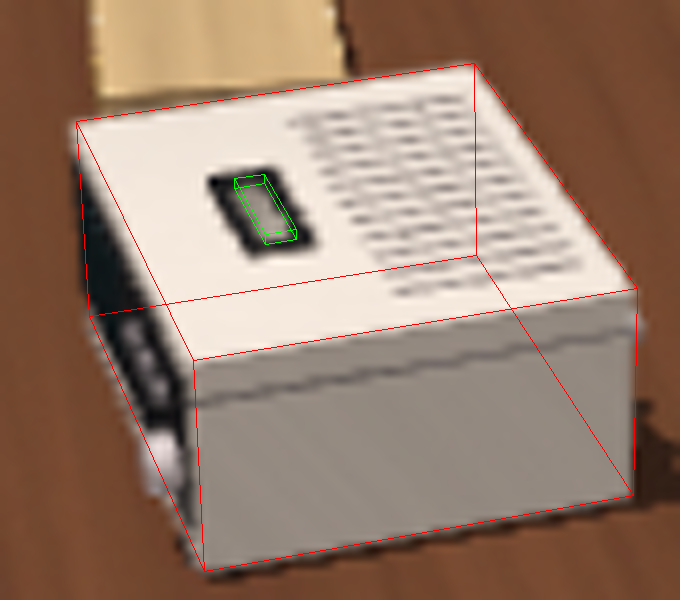

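The overlays fit. The cartridge is in the +y bay at about (0.478, -0.190). The slot is at about (0.541, 0.1187), and both have a yaw of about 7°.

```bash
cat >> h.py <<'E'
def cmd(wp,yaw=None):
    p,M,s=tool(); cur=np.degrees(np.arctan2(M[1,0],M[0,0]))
    print('t',round(s['t'],2),'p',p.round(4),'yaw',cur.round(2),'tilt y',M[:,1].round(4),'F',np.round(s['wrist_force'],2),'w',round(s['width'],4))
    for w in wp:
        d=M.T@(np.array(w[:3])-p); r=0 if len(w)<4 else -(w[3]-cur)/90
        print(w,'->',d.round(4),round(r,4))
E
python3 -c "
from h import *
cmd([(.32,.45,.199,50),(.44,.25,.199,30),(.478,-.19,.199,7)])"
```

```text
t 1.1 p [0.2673 0.5925 0.1987] yaw 65.72 tilt y [ 1.e-04  1.e-04 -1.e+00] F [ 0.38 -0.1  -0.46] w 1.0016
(0.32, 0.45, 0.199, 50) -> [-0.1082 -0.0003 -0.1066] 0.1747
(0.44, 0.25, 0.199, 30) -> [-0.2412 -0.0003 -0.2983] 0.3969
(0.478, -0.19, 0.199, 7) -> [-6.267e-01 -4.000e-04 -5.138e-01] 0.6524
```

Call:
jog_arm --steps "-0.108 0 -0.107 0.17; -0.108 0 -0.107 0.17; -0.108 0 -0.107 0.17; -0.24 0 -0.3 0.4; -0.24 0 -0.3 0.4; -0.24 0 -0.3 0.4; -0.24 0 -0.3 0.4; -0.24 0 -0.3 0.4" --jaw 0

```text
t: 2.1
ee_pos: [0.4445, 0.2461, 0.1991]
orientation: [-1.534, -0.401, 0.399]
wrist_force: [0.2, 0.2, -0.0]
width: 0.497
```

```bash
python3 -c "
from h import *
cmd([(.478,-.19,.199,7),(.478,-.19,.120,7)])"
```

```text
t 2.1 p [0.4445 0.2461 0.1991] yaw 29.25 tilt y [ 1.4e-03 -4.0e-04 -1.0e+00] F [ 0.22  0.23 -0.01] w 0.4967
(0.478, -0.19, 0.199, 7) -> [-0.1839  0.0004 -0.3968] 0.2472
(0.478, -0.19, 0.12, 7) -> [-0.184   0.0794 -0.3967] 0.2472
```

Call:
jog_arm --steps "-0.184 0 -0.397 0.25; -0.184 0 -0.397 0.25; -0.184 0 -0.397 0.25; -0.184 0 -0.397 0.25; -0.184 0 -0.397 0.25; -0.184 0 -0.397 0.25; -0.184 0 -0.397 0.25; -0.184 0.05 -0.397 0.25; -0.184 0.07 -0.397 0.25; -0.184 0.07 -0.397 0.25"

```text
t: 3.35
ee_pos: [0.4782, -0.1843, 0.1273]
orientation: [-1.568, -0.097, 0.102]
wrist_force: [-0.1, -0.8, 0.5]
width: 0.502
```

```bash
python3 -c "
from h import *
cmd([(.478,-.19,.1,7),(.478,-.19,.071,7)])
for n in('side','top'):
    save(optics.get_image(n),n+'1.png',(365,200,475,290) if n=='top' else (205,220,315,340),6 if n=='top' else 5)
p,M,s=tool();c=np.array([(p+M[:,0]*d).tolist() for d in(-.022,0,.022)])
print(proj('top',c),proj('side',c))
"
```

```text
t 3.35 p [ 0.4782 -0.1843  0.1273] yaw 7.29 tilt y [-3.2e-03  6.0e-04 -1.0e+00] F [-0.11 -0.82  0.54] w 0.5016
(0.478, -0.19, 0.1, 7) -> [-0.0009  0.0273 -0.0056] 0.0032
(0.478, -0.19, 0.071, 7) -> [-0.0008  0.0563 -0.0057] 0.0032
[[400.49217197 265.82836193]
 [398.93117165 255.91029895]
 [397.35388333 245.99565977]] [[239.05601092 251.63603443]
 [248.35508685 249.94926827]
 [257.57021296 248.27467399]]
```

View pics/side1.png

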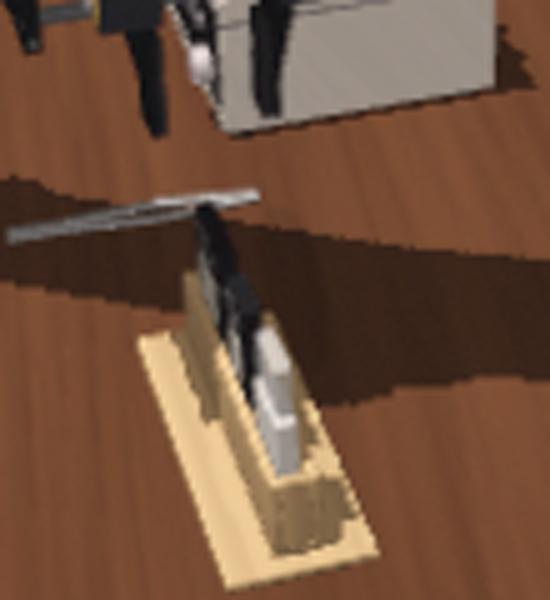

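View pics/top1.png

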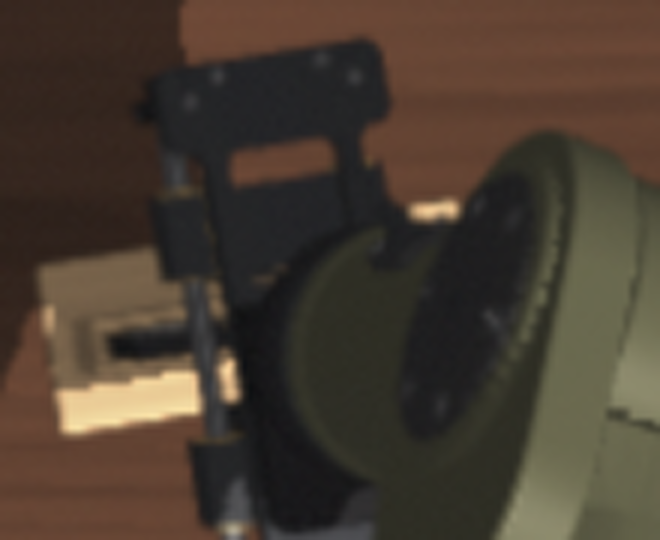

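The side view shows the two fingertips at about (236,247) and (259,243). They sit a few pixels higher than my projection of the TCP. I'll let the arm settle and check again.

Call:
jog_arm --steps "0 0 0 0; 0 0 0 0"

```text
t: 3.7
ee_pos: [0.4799, -0.1855, 0.1296]
orientation: [-1.569, -0.101, 0.098]
wrist_force: [1.4, -0.1, -0.5]
width: 0.5
```

```bash
python3 -c "
from h import *
cmd([(.478,-.19,.1,7),(.478,-.19,.071,7)])
im=optics.get_image('side')
save(im,'side2.png',(215,200,285,300),6)
p,M,s=tool();c=np.array([(p+M[:,0]*d+M[:,2]*e).tolist() for d in(-.027,0,.027) for e in (-.0095,.0095)])
print(proj('side',c).round(1).tolist(), ((proj('side',c)-[215,200]+.5)*6).round().tolist())
"
```

```text
t 3.7 p [ 0.4799 -0.1855  0.1296] yaw 7.24 tilt y [ 2.e-03  1.e-04 -1.e+00] F [ 1.38 -0.11 -0.51] w 0.4998
(0.478, -0.19, 0.1, 7) -> [-0.0025  0.0296 -0.0042] 0.0027
(0.478, -0.19, 0.071, 7) -> [-0.0026  0.0586 -0.0042] 0.0027
[[237.8, 254.4], [235.9, 250.0], [249.3, 252.3], [247.3, 247.9], [260.6, 250.2], [258.5, 245.9]] [[140.0, 330.0], [129.0, 303.0], [209.0, 317.0], [197.0, 291.0], [277.0, 304.0], [264.0, 278.0]]
```

View pics/side2.png

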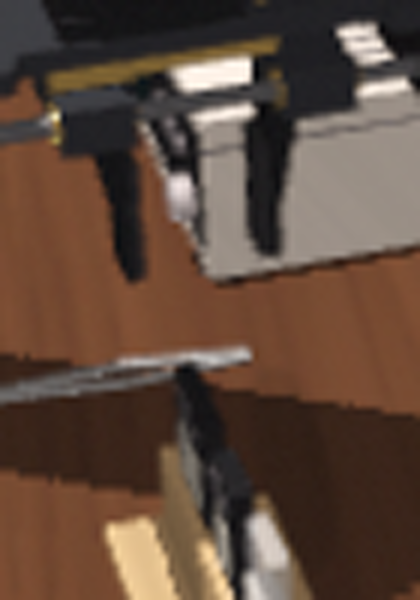

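```bash
python3 -c "
from h import *
s=cv2.cvtColor(cv2.imread('pics/side0.png'),cv2.COLOR_BGR2RGB)
save(s,'side0g.png',(120,60,220,140),8)
p=np.array([.2673,.5925,.1987]);x=np.array([.411,.912,0]);z=np.array([-.912,.411,0])
c=np.array([p+x*d for d in(-.049,0,.049)]);print(((proj('side',c)-[120,60]+.5)*8).round().tolist())
t=cv2.cvtColor(cv2.imread('pics/top0.png'),cv2.COLOR_BGR2RGB)
save(t,'top0g.png',(0,340,80,420),7)
print(((proj('top',c)-[0,340]+.5)*7).round().tolist())
im=optics.get_image('top');save(im,'top2.png',(365,200,475,290),6)
p,M,st=tool();c=np.array([p+M[:,0]*d for d in(-.027,0,.027)]);print(((proj('top',c)-[365,200]+.5)*6).round().tolist())
"
```

```text
[[310.0, 534.0], [360.0, 498.0], [408.0, 465.0]]
[[416.0, 241.0], [279.0, 170.0], [146.0, 100.0]]
[[219.0, 413.0], [208.0, 340.0], [196.0, 267.0]]
```

View pics/side0g.png

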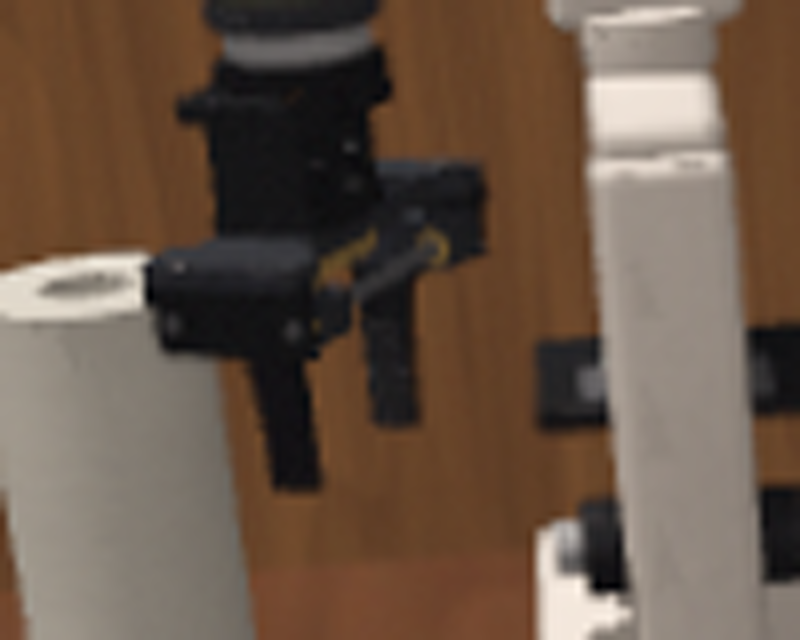

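View pics/top0g.png

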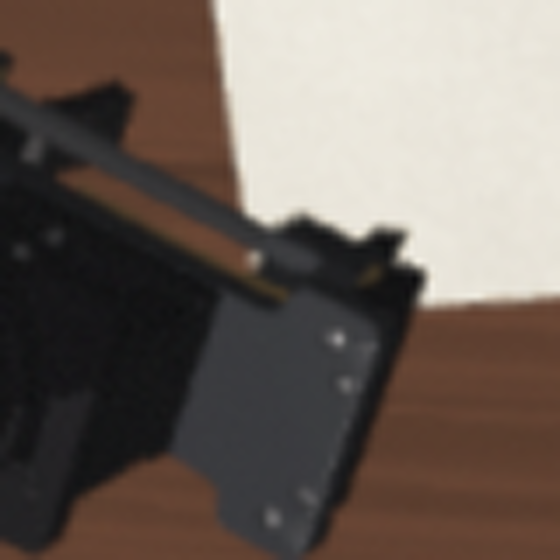

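View pics/top2.png

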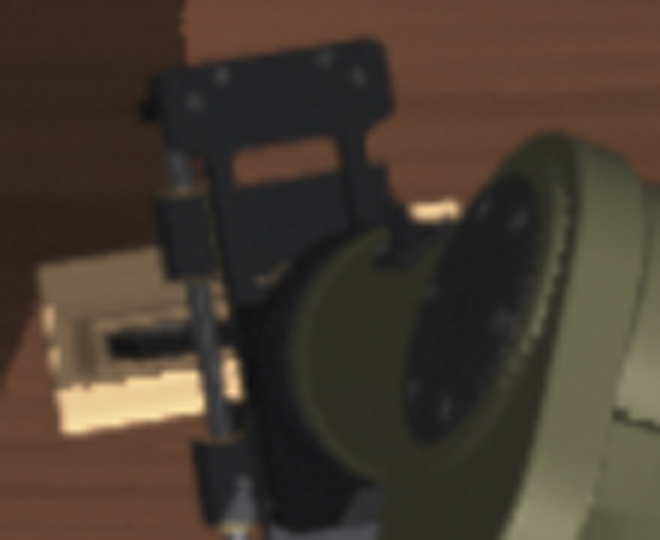

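In both poses the visible fingertips sit about 13 mm above the reported TCP in the side view, while the horizontal position agrees. A light touch on the cartridge's top with the jaws shut will settle it, since that height is known to be about 91 mm.

Call:
jog_arm --steps "-0.002 0.028 -0.004 0.003; -0.002 0.028 -0.004 0.003; -0.002 0.028 -0.004 0.003; -0.002 0.028 -0.004 0.003; -0.002 0.028 -0.004 0.003" --jaw 1 --grip_force 20

```text
t: 4.42
ee_pos: [0.4782, -0.1898, 0.1013]
orientation: [-1.569, -0.096, 0.095]
wrist_force: [-1.0, -0.2, 0.7]
width: 0.042
```

```bash
python3 -c "
from h import *
cmd([(.478,-.19,.093,7)])
im=optics.get_image('side')
save(im,'side3.png',(215,200,285,300),6)
p,M,s=tool();c=np.array([p]);print(p,s['wrist_force'],((proj('side',c)-[215,200]+.5)*6).round().tolist())
"
```

```text
t 4.42 p [ 0.4782 -0.1898  0.1013] yaw 6.97 tilt y [ 0.0012  0.     -1.    ] F [-0.95 -0.16  0.68] w 0.0422
(0.478, -0.19, 0.093, 7) -> [-0.0002  0.0083 -0.0002] -0.0004
[ 0.47803492 -0.18982491  0.10116633] [-0.53555711  0.12259342  0.81295323] [[203.0, 371.0]]
```

View pics/side3.png

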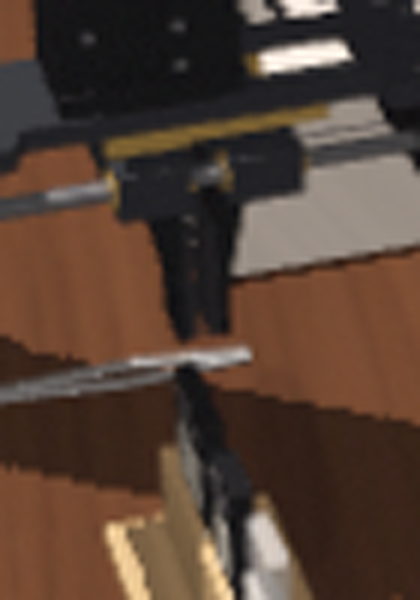

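Call:
jog_arm --steps "0 0.006 0 0; 0 0.008 0 0; 0 0.009 0 0; 0 0.01 0 0; 0 0.011 0 0; 0 0.011 0 0"

```text
t: 5.22
ee_pos: [0.4776, -0.1898, 0.0896]
orientation: [-1.569, -0.095, 0.095]
wrist_force: [-1.1, 0.7, 0.8]
width: 0.001
```

Call:
jog_arm --steps "0 0.001 0 0; 0 0.002 0 0; 0 0.003 0 0; 0 0.004 0 0; 0 0.004 0 0"

```text
t: 5.85
ee_pos: [0.4776, -0.1898, 0.0855]
orientation: [-1.569, -0.095, 0.095]
wrist_force: [-0.9, 1.0, 0.1]
width: 0.006
```

Call:
jog_arm --steps "0 0.001 0 0; 0 0.002 0 0; 0 0.003 0 0; 0 0.004 0 0; 0 0.004 0 0"

```text
t: 6.48
ee_pos: [0.4775, -0.1898, 0.0815]
orientation: [-1.569, -0.095, 0.095]
wrist_force: [-0.4, 0.4, -0.5]
width: 0.004
```

Call:
jog_arm --steps "0 0.001 0 0; 0 0.002 0 0; 0 0.003 0 0; 0 0.003 0 0"

```text
t: 6.98
ee_pos: [0.4776, -0.1898, 0.0786]
orientation: [-1.569, -0.095, 0.095]
wrist_force: [-0.4, 0.3, 0.1]
width: 0.003
```

```bash
python3 -c "
from h import *
im=optics.get_image('side')
save(im,'side4.png',(215,200,285,300),6)
im=optics.get_image('top')
save(im,'top4.png',(365,200,475,290),6)
p,M,s=tool();c=np.array([p]);print(p,s['wrist_force'],((proj('side',c)-[215,200]+.5)*6).round().tolist())
"
```

```text
[ 0.47765181 -0.18981924  0.07864669] [-0.17730743  0.33359878 -0.24586498] [[205.0, 418.0]]
```

View pics/side4.png

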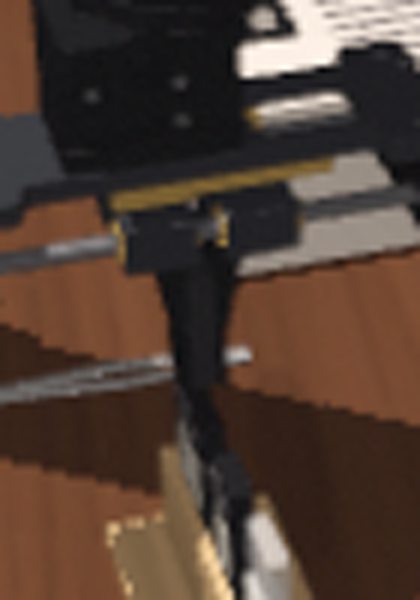

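View pics/top4.png

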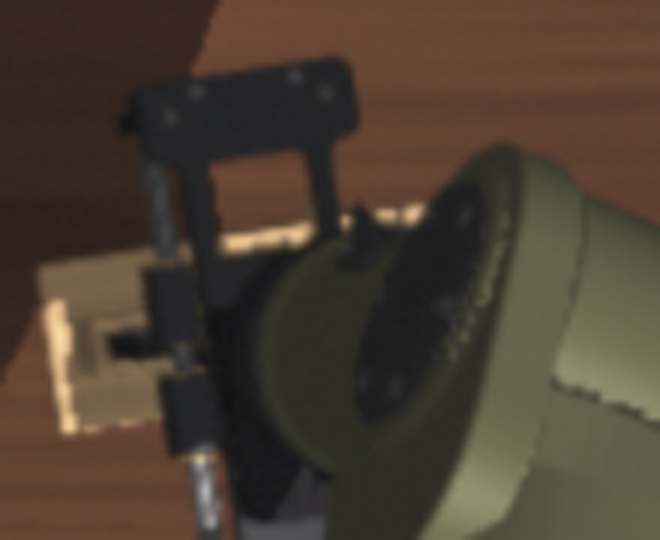

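Call:
jog_arm --steps "0 0.001 0 0; 0 0.002 0 0; 0 0.002 0 0"

```text
t: 7.45
ee_pos: [0.4776, -0.1898, 0.0766]
orientation: [-1.569, -0.095, 0.095]
wrist_force: [-0.5, -0.3, 0.0]
width: 0.008
```

Call:
jog_arm --steps "0 0.001 0 0; 0 0.001 0 0"

```text
t: 7.7
ee_pos: [0.4776, -0.1898, 0.0756]
orientation: [-1.569, -0.095, 0.095]
wrist_force: [-1.1, -0.3, -0.1]
width: 0.007
```

Call:
jog_arm --steps "0 0.001 0 0; 0 0.001 0 0"

```text
t: 7.95
ee_pos: [0.4776, -0.1898, 0.0746]
orientation: [-1.569, -0.095, 0.095]
wrist_force: [-0.2, -0.2, 0.1]
width: 0.004
```

Call:
jog_arm --steps "0 0.001 0 0; 0 0.001 0 0"

```text
t: 8.2
ee_pos: [0.4776, -0.1898, 0.0736]
orientation: [-1.569, -0.095, 0.095]
wrist_force: [0.9, 0.3, 0.4]
width: 0.006
```

Call:
jog_arm --steps "0 0.001 0 0; 0 0.001 0 0"

```text
t: 8.45
ee_pos: [0.4776, -0.1898, 0.0726]
orientation: [-1.569, -0.095, 0.095]
wrist_force: [-0.7, -0.1, -0.1]
width: 0.006
```

Call:
jog_arm --steps "0 0.001 0 0; 0 0.001 0 0"

```text
t: 8.7
ee_pos: [0.4776, -0.1898, 0.0716]
orientation: [-1.569, -0.095, 0.095]
wrist_force: [-0.2, -0.2, -0.0]
width: 0.003
```

```bash
python3 -c "
from h import *
im=optics.get_image('side')
save(im,'side5.png',(215,230,275,290),10)
p,M,s=tool();c=np.array([p,p+[0,0,.014]]);print(p,s['wrist_force'],((proj('side',c)-[215,230]+.5)*10).round().tolist())
c=np.array([[.478,-.1905,.091]]);print(((proj('side',c)-[215,230]+.5)*10).round().tolist())
"
```

```text
[ 0.47761013 -0.18982393  0.07159509] [ 1.02091413  0.31110903 -0.55882749] [[342.0, 420.0], [339.0, 372.0]]
[[340.0, 355.0]]
```

View pics/side5.png

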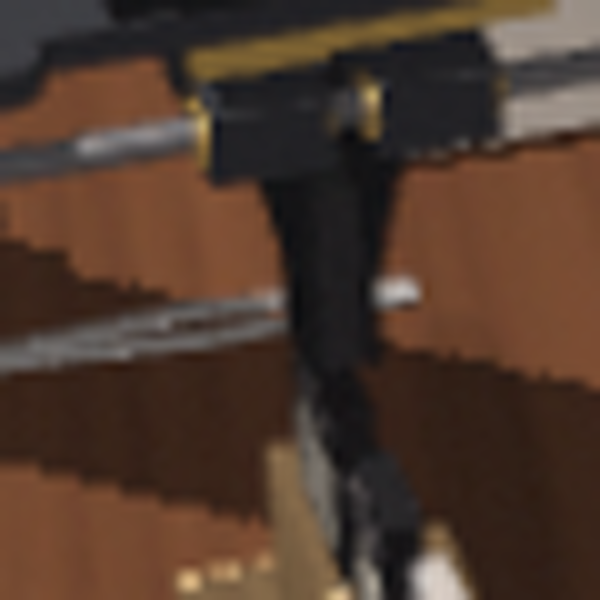

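```bash
python3 -c "
from h import *
p,M,s=tool()
for h in(0,.03,.06,.09,.12,.15): 
  print(h,((proj('top',p+[0,0,h])-[365,200]+.5)*6).round().tolist(),((proj('side',p+[0,0,h])-[215,230]+.5)*10).round().tolist())
print(s['joint_positions'])
im=optics.get_image('top');save(im,'top5.png',(345,190,455,290),6)
im=optics.get_image('side');save(im,'side5b.png',(180,150,320,270),5)
"
```

```text
0 [[181.0, 341.0]] [[342.0, 420.0]]
0.03 [[201.0, 343.0]] [[336.0, 317.0]]
0.06 [[221.0, 345.0]] [[330.0, 210.0]]
0.09 [[243.0, 347.0]] [[324.0, 100.0]]
0.12 [[266.0, 349.0]] [[318.0, -14.0]]
0.15 [[291.0, 351.0]] [[311.0, -130.0]]
[-0.35146747  0.15959024  0.73697613  1.96048779 -0.1223638   1.06571661
  0.55985345]
```

View pics/top5.png

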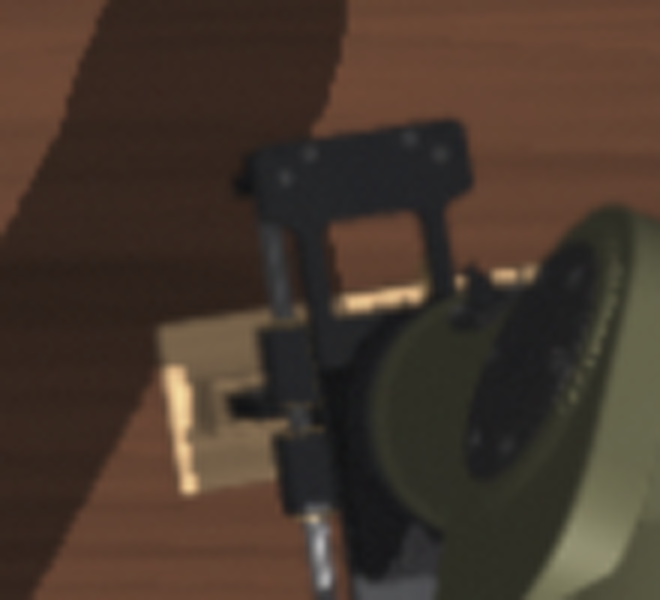

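View pics/side5b.png

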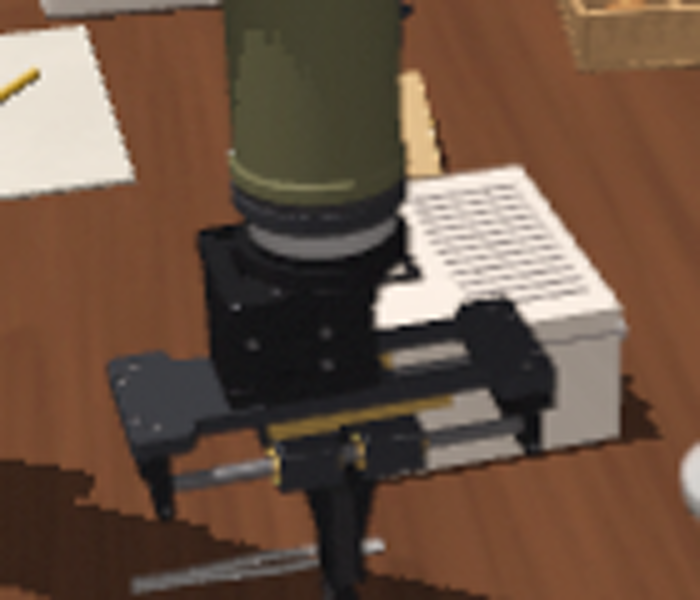

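In the side view the fingertip is at (340,370) in the 10x crop, just above the cartridge top at about (340,360). The visible tips are short by roughly the grip offset, so contact should be close.

Call:
jog_arm --steps "0 0.001 0 0; 0 0.001 0 0"

```text
t: 9.1
ee_pos: [0.4776, -0.1898, 0.0706]
orientation: [-1.569, -0.095, 0.095]
wrist_force: [0.4, -0.4, 0.2]
width: 0.007
```

Call:
jog_arm --steps "0 0.001 0 0; 0 0.001 0 0"

```text
t: 9.35
ee_pos: [0.4776, -0.1898, 0.0696]
orientation: [-1.569, -0.095, 0.095]
wrist_force: [-1.8, 0.3, -0.3]
width: 0.003
```

Call:
jog_arm --steps "0 0.001 0 0; 0 0.001 0 0"

```text
t: 9.6
ee_pos: [0.4776, -0.1898, 0.0686]
orientation: [-1.569, -0.095, 0.095]
wrist_force: [0.7, 0.3, 0.1]
width: 0.007
```

```bash
python3 -c "
from h import *
im=optics.get_image('side')
save(im,'side6.png',(215,230,275,290),10)
p,M,s=tool();print(p,s['wrist_force'],s['torque'])
g=optics.silhouettes('cartridge','side')
for q in g:
  ys,xs=np.nonzero(q['region']);print(q['confidence'],xs.min(),xs.max(),ys.min(),ys.max(),len(xs))
"
```

```text
[ 0.47761256 -0.1898199   0.06860418] [-0.88766151 -0.96239522  0.1106452 ] [-0.10050753  0.08480039 -0.05528961]
```

View pics/side6.png

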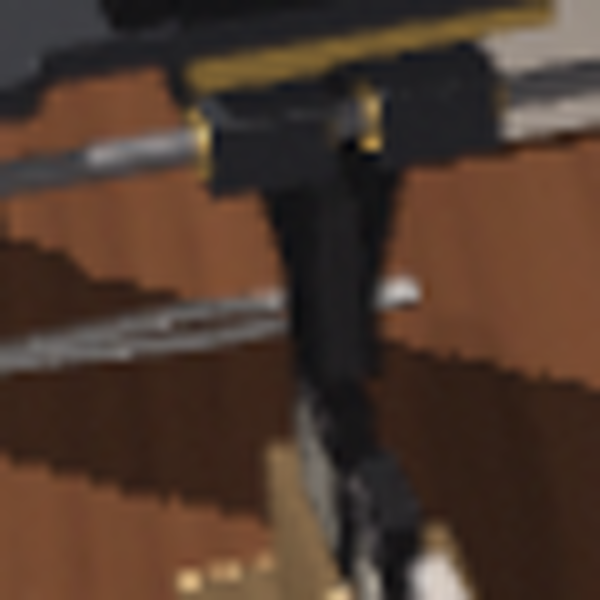

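Call:
jog_arm --steps "0 0.001 0 0; 0 0.001 0 0"

```text
t: 9.95
ee_pos: [0.4776, -0.1898, 0.0676]
orientation: [-1.569, -0.095, 0.095]
wrist_force: [-0.9, -0.1, -0.5]
width: 0.004
```

Call:
jog_arm --steps "0 0.001 0 0; 0 0.001 0 0"

```text
t: 10.2
ee_pos: [0.4786, -0.1899, 0.0676]
orientation: [-1.569, -0.097, 0.094]
wrist_force: [-0.5, 0.6, 5.7]
width: 0.005
```

Call:
jog_arm --steps "0 0.001 0 0; 0 0.001 0 0"

```text
t: 10.45
ee_pos: [0.4796, -0.1899, 0.0675]
orientation: [-1.569, -0.098, 0.093]
wrist_force: [0.2, 1.3, 9.5]
width: 0.006
```

```bash
python3 -c "
from h import *
im=optics.get_image('side')
save(im,'side7.png',(215,230,275,290),10)
p,M,s=tool();print(p,s['wrist_force'],s['torque'])
"
```

```text
[ 0.47955306 -0.18989572  0.06753757] [-1.47022618  1.6949231  10.68318205] [0.2710994  0.28985521 0.0337284 ]
```

View pics/side7.png

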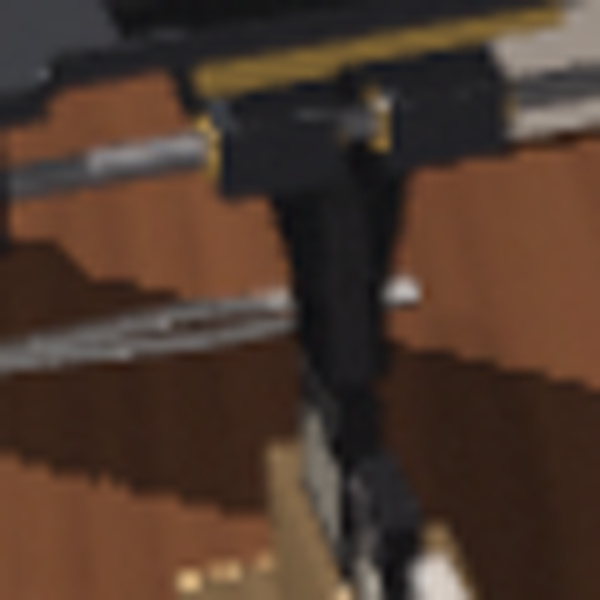

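Contact comes at a reported TCP z of 0.0675, at about 5 N/mm. So the real fingertips are about 23 mm above the reported TCP, and I'll use that as the height reference. Next I'll lift, open the jaws and descend so the tips are 20 mm below the cartridge top.

Call:
jog_arm --steps "0 -0.012 0 0; 0 -0.012 0 0; 0 -0.012 0 0; 0 -0.012 0 0; 0 -0.003 0 0; 0 0.007 0 0; 0 0.013 0 0; 0 0.017 0 0; 0 0.017 0 0; 0 0.017 0 0" --jaw 0

```text
t: 11.75
ee_pos: [0.4779, -0.1899, 0.0489]
orientation: [-1.569, -0.096, 0.095]
wrist_force: [-0.5, -0.6, 0.7]
width: 0.504
```

```bash
python3 -c "
from h import *
cmd([(.478,-.19,.0475,7)])
save(optics.get_image('side'),'side8.png',(215,230,275,290),10)
"
```

```text
t 11.75 p [ 0.4779 -0.1899  0.0489] yaw 6.95 tilt y [ 5.e-04 -1.e-04 -1.e+00] F [-0.46 -0.63  0.71] w 0.5038
(0.478, -0.19, 0.0475, 7) -> [ 0.0001  0.0014 -0.0001] -0.0006
```

View pics/side8.png

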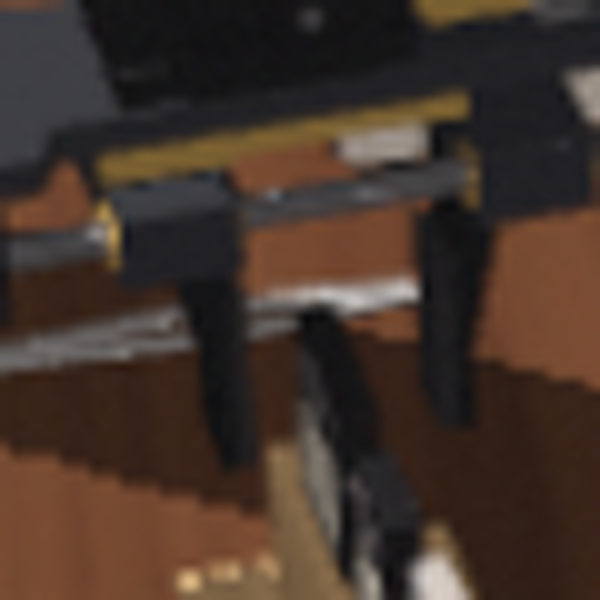

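Call:
jog_arm --steps "0 0 0 0; 0 0 0 0; 0 0 0 0; 0 0 0 0; 0 0 0 0" --jaw 1 --grip_force 25

```text
t: 12.42
ee_pos: [0.4776, -0.1898, 0.0487]
orientation: [-1.569, -0.095, 0.095]
wrist_force: [0.9, -0.0, 0.5]
width: 0.109
```

Call:
jog_arm --steps "0 -0.01 0 0; 0 -0.03 0 0; 0 -0.055 0 0; 0 -0.09 0 0; 0 -0.12 0 0; 0 -0.12 0 0; 0 -0.12 0 0"

```text
t: 13.3
ee_pos: [0.4772, -0.1897, 0.1683]
orientation: [-1.568, -0.095, 0.096]
wrist_force: [-0.3, 0.5, -1.2]
width: 0.111
```

```bash
python3 -c "
from h import *
cmd([(.50,-.02,.168,7),(.5414,.1187,.168,6.95)])
save(optics.get_image('side'),'side9.png',(215,190,285,290),6)
"
```

```text
t 13.3 p [ 0.4772 -0.1897  0.1683] yaw 6.95 tilt y [-5.e-04  5.e-04 -1.e+00] F [-0.28  0.48 -1.15] w 0.1115
(0.5, -0.02, 0.168, 7) -> [0.0431 0.0003 0.1657] -0.0006
(0.5414, 0.1187, 0.168, 6.95) -> [0.101  0.0004 0.2983] -0.0
```

View pics/side9.png

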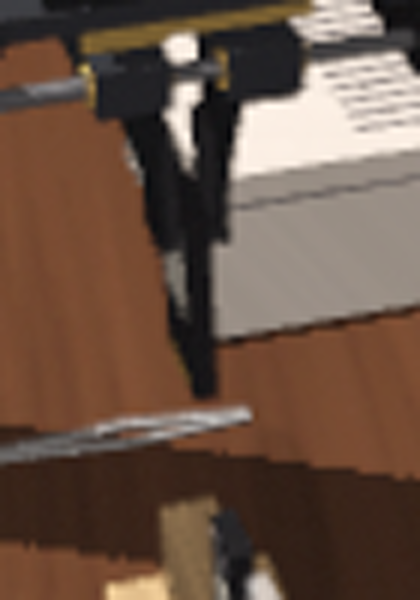

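The cartridge is held upright, with its foot at about (205,395) in the crop. Next I'll carry it over the slot.

Call:
jog_arm --steps "0.02 0 0.06 0; 0.04 0 0.119 0; 0.06 0 0.178 0; 0.08 0 0.237 0; 0.095 0 0.28 0; 0.101 0 0.298 0; 0.101 0 0.298 0; 0.101 0 0.298 0; 0.101 0 0.298 0"

```text
t: 14.48
ee_pos: [0.5419, 0.1159, 0.1688]
orientation: [-1.569, -0.093, 0.092]
wrist_force: [0.5, 0.4, 0.2]
width: 0.115
```

```bash
cat > look.py <<'E'
import sys
from ov import *
tag=sys.argv[1]
cmd([(.5414,.1187,.155,6.95)])
p,M,s=tool()
zf=p[2]-(.0487-.011); yaw=np.arctan2(M[1,0],M[0,0])
car=T(p[0],p[1],yaw,box(.01,.044,.08))+[0,0,zf]
r=(.5712,.1223,np.radians(6.95)); w=lambda P,z:T(*r,P)+[0,0,z]
sl=box(.0114,.0454,.004,.086)+[-.03,0,0]
print('foot z',zf)
for n,cr,k in(('side',(225,140,315,240),6),('top',(205,170,315,270),6)):
    im=optics.get_image(n);save(im,f'{n}{tag}.png',cr,k)
    overlay(n,im,[(car,(0,255,255)),(w(sl,.007),(0,255,0)),(w(box(.16,.19,.086),.007),(255,0,0))],f'{n}{tag}o.png',cr,k)
E
python3 look.py A
```

```text
t 14.47 p [0.5419 0.1159 0.1688] yaw 6.75 tilt y [ 1.e-04 -2.e-04 -1.e+00] F [0.5  0.45 0.2 ] w 0.115
(0.5414, 0.1187, 0.155, 6.95) -> [-0.0002  0.0138  0.0029] -0.0022
foot z 0.13112010595648205
```

View pics/sideA.png

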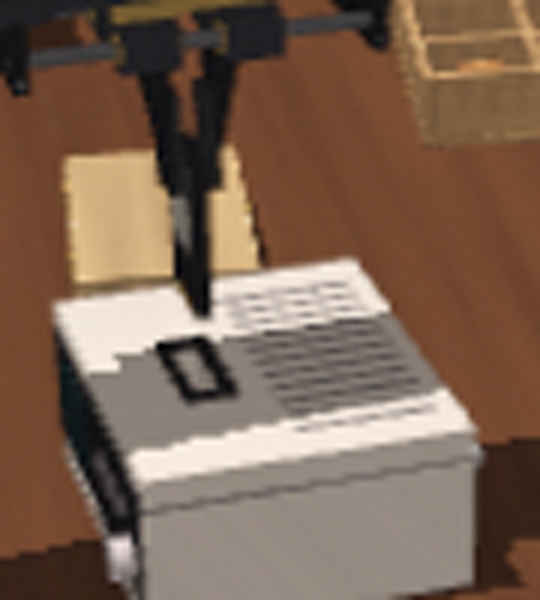

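View pics/sideAo.png

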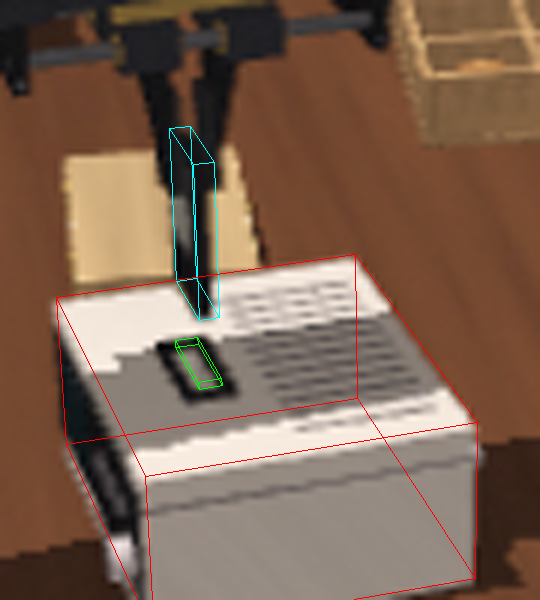

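View pics/topAo.png

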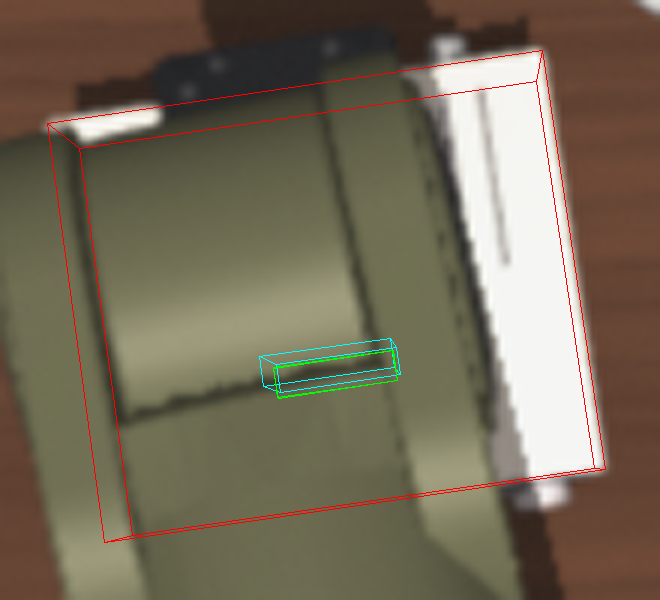

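The side view shows the cartridge just beyond and above the bezel. The bezel centre is at (198,368) and the cartridge foot at about (203,315). I'll lower it to about 5 mm above the mouth and compare them directly.

Call:
jog_arm --steps "0 0.01 0.003 -0.002; 0 0.022 0.003 -0.002; 0 0.028 0.003 -0.002; 0 0.03 0.003 -0.002; 0 0.03 0.003 -0.002"

```text
t: 15.2
ee_pos: [0.5415, 0.1211, 0.1386]
orientation: [-1.569, -0.098, 0.098]
wrist_force: [-0.4, -0.7, -0.5]
width: 0.117
```

```bash
sed -i 's/(225,140,315,240),6/(235,165,295,225),10/' look.py; python3 look.py B
```

```text
t 15.2 p [0.5415 0.1211 0.1386] yaw 7.13 tilt y [ 0.e+00 -1.e-04 -1.e+00] F [-0.42 -0.75 -0.47] w 0.1171
(0.5414, 0.1187, 0.155, 6.95) -> [-0.0004 -0.0164 -0.0024] 0.002
foot z 0.10090334076904021
```

View pics/sideB.png

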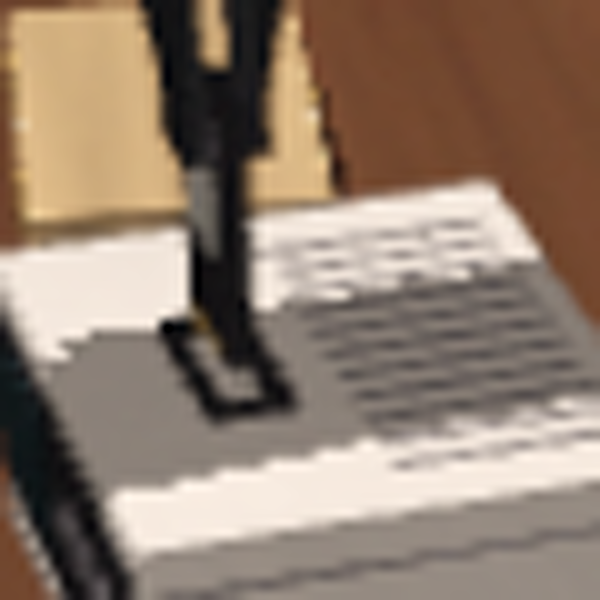

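View pics/sideBo.png

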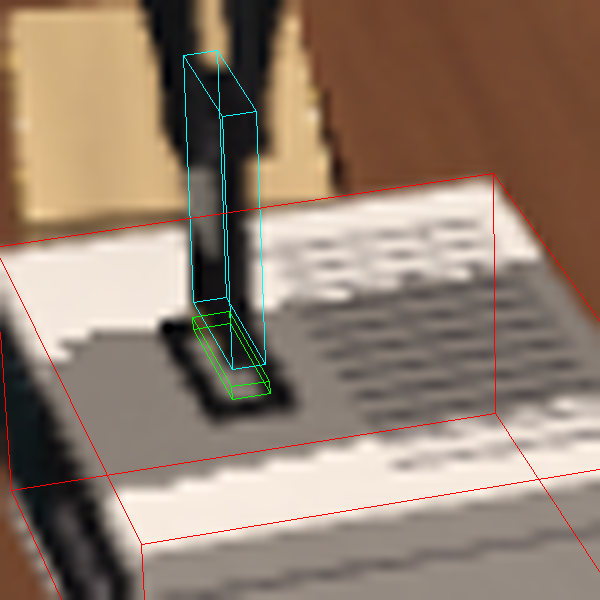

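The held part looks narrower than a 44 mm model, about 60 px against 73 px in the 10x crop. Before inserting, I'll check that it isn't the spare.

```bash
python3 - <<'E'
from ov import *
im=optics.get_image('side')
for q in('cartridge','spare'):
    for d in optics.recognise(q,'side'):print(q,np.round(d['at'],3),round(d['confidence'],2))
    for g in optics.silhouettes(q,'side'):
        ys,xs=np.nonzero(g['region']);print(q,round(g['confidence'],2),xs.min(),xs.max(),ys.min(),ys.max(),len(xs))
v=cv2.resize(im[170:210,240:275],None,fx=15,fy=15,interpolation=cv2.INTER_NEAREST);save(v,'zB.png')
v=cv2.resize(im[250:320,235:285],None,fx=8,fy=8,interpolation=cv2.INTER_CUBIC);save(v,'zC.png')
s0=cv2.cvtColor(cv2.imread('pics/side0.png'),cv2.COLOR_BGR2RGB)
v=cv2.resize(s0[255:305,235:270],None,fx=12,fy=12,interpolation=cv2.INTER_NEAREST);save(v,'zD.png')
E
```

```text
cartridge 0.55 209 253 258 267 200
cartridge 0.29 233 304 184 246 3380
spare [ 0.445 -0.045  0.002] 0.36
```

View pics/zB.png

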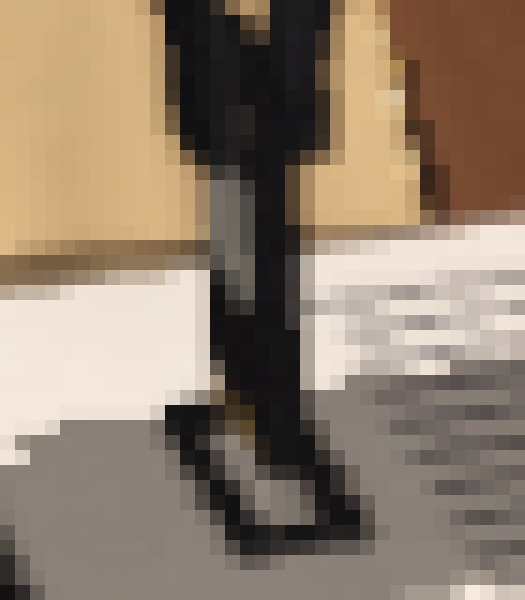

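View pics/zC.png

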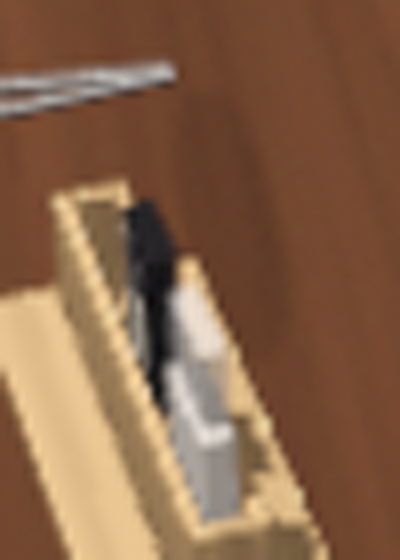

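View pics/zD.png

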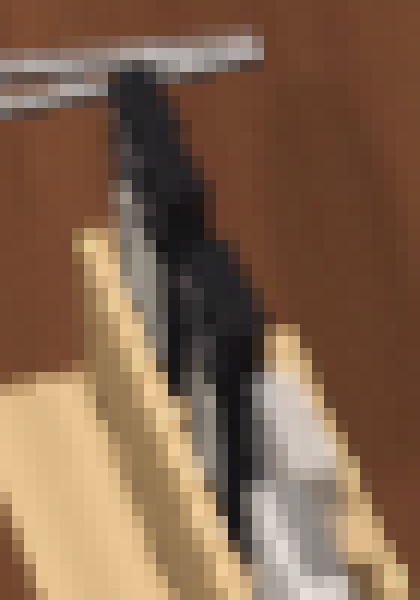

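```bash
python3 - <<'E'
from ov import *
a=cv2.cvtColor(cv2.imread('pics/sideA.png'),cv2.COLOR_BGR2RGB)
small=cv2.resize(a,(90,100),interpolation=cv2.INTER_AREA)
v=cv2.resize(small[15:60,20:50],None,fx=13,fy=13,interpolation=cv2.INTER_NEAREST)
# model overlays: W=44 and 30 ; crop origin u=225+20,v=140+15
for W,col in((.044,(0,255,255)),(.030,(255,0,255))):
    P=T(.5419,.1159,np.radians(6.95),box(.01,W,.08))+[0,0,.1311]
    q=(proj('side',P)-[245,155]+.5)*13-.5
    for i,j in E_: cv2.line(v,tuple(int(k) for k in q[i].round()),tuple(int(k) for k in q[j].round()),col,1)
save(v,'zA.png')
E
```

```text
(no output)
```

View pics/zA.png

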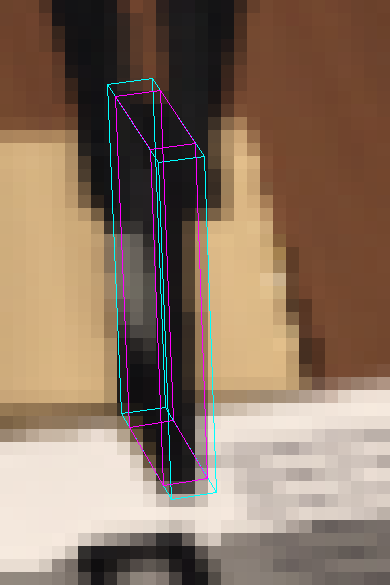

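The held part is the 44 mm cartridge: its vertical foot extent matches 44 mm, and the narrow one is still in the caddy. The silhouette does suggest a small x or yaw offset, so I'll raise it and measure the edges at sub-pixel level.

Call:
jog_arm --steps "0 -0.015 -0.002 0; 0 -0.03 -0.002 0; 0 -0.032 -0.002 0; 0 -0.032 -0.002 0"

```text
t: 16.05
ee_pos: [0.5419, 0.1193, 0.1711]
orientation: [-1.568, -0.098, 0.097]
wrist_force: [0.3, -0.1, -0.7]
width: 0.112
```

```bash
cat > edge.py <<'E'
from ov import *
from scipy.optimize import least_squares
cmd([(.5414,.1187,.155,6.95)])
im=optics.get_image('side'); np.save('sideE.npy',im)
p,M,s=tool();zf=p[2]-(.0487-.011);print('zf',zf)
L=cv2.cvtColor(im,cv2.COLOR_RGB2GRAY).astype(int)
P=T(p[0],p[1],np.radians(7),box(.01,.044,.08))+[0,0,zf]
print(proj('side',P)[:4].round(2).tolist(), proj('side',P)[4:].round(2).tolist())
for v in range(172,197): print(v,L[v,248:268].tolist())
E
python3 edge.py
```

```text
t 16.05 p [0.5419 0.1193 0.1711] yaw 7.14 tilt y [ 7.e-04  4.e-04 -1.e+00] F [ 0.25 -0.07 -0.68] w 0.1117
(0.5414, 0.1187, 0.155, 6.95) -> [-0.0006  0.0161 -0.0005] 0.0021
zf 0.13288644107598935
[[257.43, 191.82], [260.84, 191.31], [256.92, 184.82], [253.61, 185.31]] [[256.43, 165.93], [259.93, 165.46], [255.94, 159.52], [252.52, 159.97]]
172 [184, 180, 175, 173, 161, 99, 110, 98, 43, 20, 22, 99, 170, 192, 191, 189, 193, 183, 87, 86]
173 [184, 180, 175, 172, 165, 125, 110, 100, 57, 21, 23, 97, 168, 192, 192, 189, 190, 173, 96, 85]
174 [184, 181, 175, 172, 163, 125, 110, 100, 57, 20, 21, 70, 149, 191, 192, 190, 189, 182, 141, 60]
175 [185, 183, 177, 173, 163, 125, 110, 100, 57, 22, 23, 69, 147, 190, 192, 191, 190, 181, 136, 61]
176 [184, 183, 178, 173, 163, 122, 109, 100, 57, 20, 22, 70, 147, 189, 192, 192, 191, 199, 193, 69]
177 [185, 184, 178, 173, 159, 98, 83, 100, 56, 22, 22, 69, 145, 188, 191, 192, 191, 195, 182, 65]
178 [184, 185, 179, 174, 159, 92, 65, 98, 60, 21, 21, 69, 144, 186, 190, 192, 190, 189, 169, 56]
179 [185, 185, 181, 176, 161, 97, 39, 75, 79, 21, 22, 69, 145, 186, 
[... 1046 characters left out ...]
 231, 232, 232, 220, 161, 50, 19, 22, 118, 185, 195, 182, 183, 212, 227, 226]
191 [231, 231, 231, 232, 232, 231, 231, 231, 215, 138, 69, 93, 177, 232, 226, 207, 191, 192, 187, 161]
192 [231, 231, 232, 232, 232, 232, 232, 231, 223, 191, 179, 212, 231, 231, 223, 195, 182, 185, 213, 229]
193 [232, 232, 232, 232, 233, 234, 234, 234, 233, 233, 233, 232, 232, 232, 232, 226, 207, 192, 193, 190]
194 [233, 233, 233, 233, 234, 234, 235, 235, 235, 234, 231, 232, 233, 233, 233, 223, 192, 187, 186, 211]
195 [233, 233, 233, 233, 231, 229, 229, 229, 229, 220, 196, 208, 229, 229, 228, 228, 229, 210, 108, 100]
196 [234, 234, 232, 218, 181, 147, 135, 96, 74, 21, 22, 95, 143, 129, 128, 128, 121, 103, 101, 107]
```

The edges agree with the model to within about 0.4 px, so there is no meaningful yaw or position error. I'll start inserting with force checks.

Call:
jog_arm --steps "0 0.015 -0.001 0; 0 0.03 -0.001 0; 0 0.036 -0.001 0; 0 0.038 -0.001 0; 0 0.04 -0.001 0; 0 0.04 -0.001 0"

```text
t: 16.85
ee_pos: [0.542, 0.1182, 0.1309]
orientation: [-1.568, -0.098, 0.097]
wrist_force: [-0.0, 0.8, -0.8]
width: 0.109
```

Call:
jog_arm --steps "0 0.001 0 0; 0 0.002 0 0; 0 0.003 0 0; 0 0.003 0 0"

```text
t: 17.35
ee_pos: [0.5418, 0.1184, 0.1276]
orientation: [-1.568, -0.098, 0.098]
wrist_force: [0.1, 0.2, 0.4]
width: 0.117
```

Call:
jog_arm --steps "0 0.001 0 0; 0 0.002 0 0; 0 0.003 0 0; 0 0.003 0 0"

```text
t: 17.85
ee_pos: [0.5418, 0.1184, 0.1245]
orientation: [-1.568, -0.098, 0.098]
wrist_force: [0.2, 0.9, -0.0]
width: 0.111
```

```bash
python3 look.py C
```

```text
t 17.85 p [0.5418 0.1184 0.1245] yaw 7.13 tilt y [-1.e-04  2.e-04 -1.e+00] F [ 0.22  0.89 -0.01] w 0.1114
(0.5414, 0.1187, 0.155, 6.95) -> [-0.0003 -0.0305  0.0004] 0.002
foot z 0.08683406069429764
```

View pics/sideC.png

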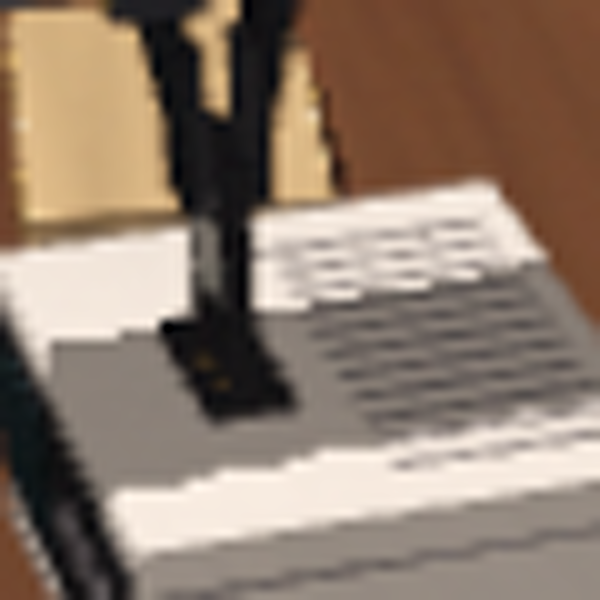

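The cartridge foot now fills the slot mouth in the picture, and there is no force. I'll continue down.

Call:
jog_arm --steps "0 0.001 0 0; 0 0.002 0 0; 0 0.003 0 0; 0 0.003 0 0"

```text
t: 18.45
ee_pos: [0.5418, 0.1183, 0.1216]
orientation: [-1.568, -0.098, 0.098]
wrist_force: [0.5, 2.0, -0.8]
width: 0.114
```

Call:
jog_arm --steps "0 0.001 0 0; 0 0.002 0 0; 0 0.003 0 0; 0 0.003 0 0"

```text
t: 18.95
ee_pos: [0.5418, 0.1183, 0.1186]
orientation: [-1.568, -0.098, 0.098]
wrist_force: [-0.1, 2.5, -0.7]
width: 0.109
```

Call:
jog_arm --steps "0 0.001 0 0; 0 0.002 0 0; 0 0.003 0 0; 0 0.004 0 0; 0 0.004 0 0"

```text
t: 19.58
ee_pos: [0.5418, 0.1183, 0.1145]
orientation: [-1.568, -0.098, 0.098]
wrist_force: [0.0, 3.4, -0.5]
width: 0.113
```

A +y side force of about 3 N is building, so I'll ease +y by about 1 mm and continue.

Call:
jog_arm --steps "0 0 0.001 0; 0 0.002 0.001 0; 0 0.004 0.001 0; 0 0.004 0.001 0"

```text
t: 20.08
ee_pos: [0.5416, 0.1185, 0.1103]
orientation: [-1.569, -0.097, 0.098]
wrist_force: [0.1, 0.6, -0.3]
width: 0.11
```

Call:
jog_arm --steps "0 0.002 0 0; 0 0.004 0 0; 0 0.006 0 0; 0 0.006 0 0"

```text
t: 20.58
ee_pos: [0.5416, 0.1191, 0.1044]
orientation: [-1.569, -0.097, 0.098]
wrist_force: [-0.3, 0.1, -0.7]
width: 0.113
```

Call:
jog_arm --steps "0 0.002 0 0; 0 0.004 0 0; 0 0.006 0 0; 0 0.006 0 0"

```text
t: 21.08
ee_pos: [0.5416, 0.1191, 0.0985]
orientation: [-1.569, -0.097, 0.098]
wrist_force: [-0.3, -0.1, -0.1]
width: 0.115
```

Call:
jog_arm --steps "0 0.002 0 0; 0 0.004 0 0; 0 0.006 0 0; 0 0.006 0 0"

```text
t: 21.58
ee_pos: [0.5416, 0.1191, 0.0925]
orientation: [-1.569, -0.097, 0.098]
wrist_force: [0.6, 0.1, -0.1]
width: 0.113
```

Call:
jog_arm --steps "0 0.001 0 0; 0 0.002 0 0; 0 0.003 0 0; 0 0.003 0 0"

```text
t: 22.08
ee_pos: [0.5417, 0.1192, 0.0896]
orientation: [-1.569, -0.098, 0.098]
wrist_force: [0.5, -0.4, -0.1]
width: 0.113
```

Call:
jog_arm --steps "0 0.001 0 0; 0 0.002 0 0; 0 0.002 0 0"

```text
t: 22.45
ee_pos: [0.5416, 0.1192, 0.0875]
orientation: [-1.569, -0.098, 0.098]
wrist_force: [-0.5, 0.4, -0.0]
width: 0.113
```

Call:
jog_arm --steps "0 0.001 0 0; 0 0.002 0 0; 0 0.002 0 0"

```text
t: 22.82
ee_pos: [0.5416, 0.1192, 0.0856]
orientation: [-1.569, -0.098, 0.098]
wrist_force: [0.2, 0.4, 0.0]
width: 0.111
```

Call:
jog_arm --steps "0 0.001 0 0; 0 0.002 0 0; 0 0.002 0 0"

```text
t: 23.2
ee_pos: [0.5419, 0.1192, 0.084]
orientation: [-1.568, -0.098, 0.097]
wrist_force: [-0.9, 0.6, 3.3]
width: 0.114
```

Call:
jog_arm --steps "0 0.001 0 0; 0 0.002 0 0; 0 0.002 0 0"

```text
t: 23.58
ee_pos: [0.5419, 0.1192, 0.0818]
orientation: [-1.568, -0.098, 0.097]
wrist_force: [-0.5, 0.2, 4.5]
width: 0.112
```

Call:
jog_arm --steps "0 0.001 0 0; 0 0.002 0 0; 0 0.002 0 0"

```text
t: 23.95
ee_pos: [0.5419, 0.1192, 0.0797]
orientation: [-1.569, -0.098, 0.097]
wrist_force: [-0.4, 1.1, 4.1]
width: 0.111
```

The carrier yields at about 4 N, so the latch is sprung up. I'll keep pushing slowly towards the stop.

Call:
jog_arm --steps "0 0.001 0 0; 0 0.002 0 0; 0 0.002 0 0"

```text
t: 24.32
ee_pos: [0.5419, 0.1192, 0.0778]
orientation: [-1.568, -0.098, 0.097]
wrist_force: [-0.3, 0.5, 5.0]
width: 0.112
```

Call:
jog_arm --steps "0 0.001 0 0; 0 0.001 0 0"

```text
t: 24.58
ee_pos: [0.5419, 0.1192, 0.0769]
orientation: [-1.568, -0.098, 0.097]
wrist_force: [-1.0, -0.7, 5.5]
width: 0.116
```

Call:
jog_arm --steps "0 0.001 0 0; 0 0.001 0 0"

```text
t: 24.82
ee_pos: [0.5419, 0.1192, 0.0759]
orientation: [-1.568, -0.098, 0.097]
wrist_force: [-1.3, -0.7, 5.8]
width: 0.116
```

Call:
jog_arm --steps "0 0.001 0 0; 0 0.001 0 0"

```text
t: 25.08
ee_pos: [0.542, 0.1192, 0.0754]
orientation: [-1.568, -0.098, 0.097]
wrist_force: [-2.1, -0.8, 7.4]
width: 0.116
```

Call:
jog_arm --steps "0 0.001 0 0; 0 0.001 0 0"

```text
t: 25.32
ee_pos: [0.5422, 0.1193, 0.0751]
orientation: [-1.568, -0.098, 0.097]
wrist_force: [-2.2, -0.8, 12.1]
width: 0.116
```

The stop is reached at 12 N after 9.4 mm of travel. I'll ease off slowly while still holding, then let go.

Call:
jog_arm --steps "0 -0.001 0 0; 0 -0.002 0 0; 0 -0.003 0 0; 0 -0.004 0 0; 0 -0.005 0 0; 0 -0.006 0 0; 0 -0.006 0 0"

```text
t: 26.2
ee_pos: [0.5418, 0.1192, 0.0798]
orientation: [-1.569, -0.098, 0.097]
wrist_force: [-0.3, 0.3, 4.6]
width: 0.113
```

Call:
jog_arm --steps "0 -0.001 0 0; 0 -0.001 0 0"

```text
t: 26.45
ee_pos: [0.5418, 0.1192, 0.0806]
orientation: [-1.569, -0.098, 0.098]
wrist_force: [0.4, -0.2, 3.0]
width: 0.113
```

Call:
jog_arm --steps "0 0 0 0; 0 0 0 0; 0 0 0 0; 0 -0.015 0 0; 0 -0.03 0 0; 0 -0.035 0 0; 0 -0.035 0 0" --jaw 0.4

```text
t: 27.32
ee_pos: [0.5422, 0.1194, 0.1165]
orientation: [-1.568, -0.099, 0.097]
wrist_force: [-0.1, -0.5, -0.9]
width: 0.302
```

```bash
python3 look.py D
```

```text
t 27.32 p [0.5422 0.1194 0.1165] yaw 7.13 tilt y [ 1.5e-03  8.0e-04 -1.0e+00] F [-0.11 -0.47 -0.86] w 0.3019
(0.5414, 0.1187, 0.155, 6.95) -> [-0.0008 -0.0385 -0.0005] 0.002
foot z 0.07884503872468916
```

View pics/sideD.png

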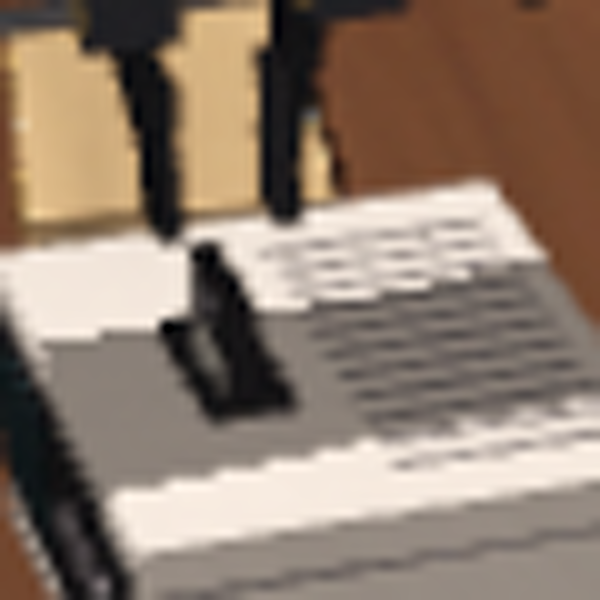

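The cartridge stands in the slot, with its top running from about (205,245) to (245,310) in the crop, and the fingers are clear of it. I'll close the jaws and feel its top. I expect contact at z of about 0.099 if it's locked, or 0.103 if it has sprung up.

Call:
jog_arm --steps "0 0 0 0; 0 0 0 0; 0 0 0 0; 0 0.005 0 0; 0 0.01 0 0; 0 0.01 0 0" --jaw 1

```text
t: 28.18
ee_pos: [0.5412, 0.119, 0.1049]
orientation: [-1.569, -0.097, 0.099]
wrist_force: [0.0, 0.4, 0.4]
width: 0.005
```

Call:
jog_arm --steps "0 0.001 0 0; 0 0.002 0 0; 0 0.0025 0 0; 0 0.0025 0 0"

```text
t: 28.68
ee_pos: [0.5417, 0.1192, 0.1032]
orientation: [-1.569, -0.098, 0.098]
wrist_force: [0.8, -0.3, 0.1]
width: 0.008
```

Call:
jog_arm --steps "0 0.0005 0 0; 0 0.001 0 0; 0 0.001 0 0"

```text
t: 29.05
ee_pos: [0.5417, 0.1192, 0.1021]
orientation: [-1.569, -0.098, 0.098]
wrist_force: [-0.7, -0.1, 0.6]
width: 0.005
```

Call:
jog_arm --steps "0 0.0005 0 0; 0 0.001 0 0; 0 0.001 0 0"

```text
t: 29.42
ee_pos: [0.5417, 0.1192, 0.1011]
orientation: [-1.569, -0.098, 0.098]
wrist_force: [0.5, 0.6, 0.1]
width: 0.006
```

Nothing at 0.1011, so it isn't at the sprung-up height. I'll continue in half-millimetre steps.

Call:
jog_arm --steps "0 0.0005 0 0; 0 0.0005 0 0"

```text
t: 29.68
ee_pos: [0.5417, 0.1192, 0.1006]
orientation: [-1.569, -0.098, 0.098]
wrist_force: [-0.1, -0.4, 0.4]
width: 0.008
```

Call:
jog_arm --steps "0 0.0005 0 0; 0 0.0005 0 0"

```text
t: 29.92
ee_pos: [0.5417, 0.1192, 0.1001]
orientation: [-1.569, -0.098, 0.098]
wrist_force: [0.2, 0.7, 0.4]
width: 0.005
```

Call:
jog_arm --steps "0 0.0005 0 0; 0 0.0005 0 0"

```text
t: 30.18
ee_pos: [0.5419, 0.1192, 0.0999]
orientation: [-1.568, -0.098, 0.097]
wrist_force: [-0.2, 0.1, 1.4]
width: 0.002
```

Call:
jog_arm --steps "0 0.0005 0 0; 0 0.0005 0 0"

```text
t: 30.42
ee_pos: [0.5421, 0.1193, 0.0996]
orientation: [-1.568, -0.098, 0.097]
wrist_force: [-1.0, 0.8, 4.1]
width: 0.003
```

Contact is at z of about 0.0999, and it holds 4 N without yielding. That matches the locked height predicted from the stop (0.0994), not the sprung-up one (0.103). I'll retreat.

Call:
jog_arm --steps "0 -0.003 0 0; 0 -0.02 0 0; 0 -0.06 0 0; 0 -0.1 0 0; 0 -0.1 0 0; 0 -0.1 0 0"

```text
t: 31.18
ee_pos: [0.5415, 0.1192, 0.1993]
orientation: [-1.568, -0.098, 0.098]
wrist_force: [-0.1, 0.3, 0.1]
width: 0.006
```

```bash
cat > fin.py <<'E'
from ov import *
cmd([])
im=optics.get_image('side');save(im,'fin_side.png')
r=(.5416,.1190,np.radians(6.95))
for nm,h in(('locked',.0285),('sprung',.032)):
    car=T(*r,box(.01,.044,h))+[0,0,.094]
    overlay('side',im,[(car,(0,255,255))],f'fin_{nm}.png',(235,165,295,225),10)
E
python3 fin.py
```

```text
t 31.18 p [0.5415 0.1192 0.1993] yaw 7.13 tilt y [-0.e+00  3.e-04 -1.e+00] F [-0.12  0.35  0.09] w 0.0058
```

View pics/fin_side.png

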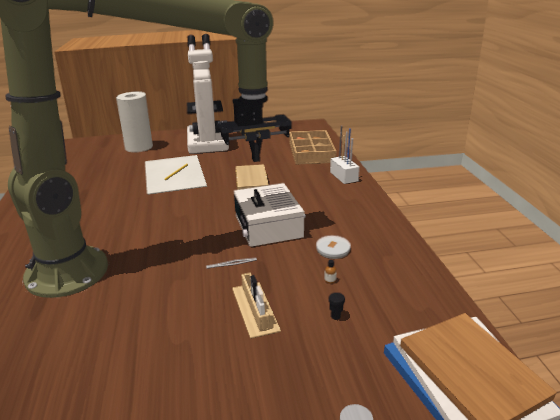

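View pics/fin_locked.png

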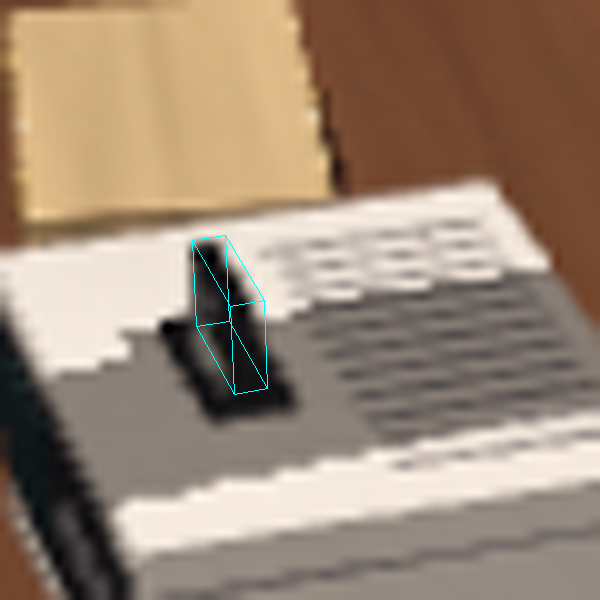

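The cartridge sits in the slot at (257,198), and the top matches the locked overlay. The arm is well clear and the other items haven't moved, so I'm handing in the job.

```bash
python3 -c "
from bench import env
print(env.job_done())"
```

```text
the job is handed in; nothing more can be done
None
```

The wide cartridge is in the recorder's slot, locked down and released. I handed the job in at about 31 s with the arm holding still above it, clear of everything.

- **Insertion:** I gripped the cartridge across its 10 mm and lowered it into the slot. A side force of about 3 N built up on the way in, and moving 1 mm sideways cleared it. The empty latch was sprung up: the carrier gave way at about 4 N. The push reached the stop after 9.4 mm of travel, peaking at about 12 N.
- **Check after letting go:** With the jaws shut, I felt the top at a reported TCP height of 0.0999 m. The locked height should be about 0.0994 m and the sprung-up height about 0.103 m. It held 4.1 N with only a fraction of a millimetre of give, so it stayed locked after one push. That touch was slightly over the 3 N I had aimed for. The last side picture also fits the locked height, and the other items look where they were.
- **What disagreed:** The real fingertips turned out to be about 23 mm above the reported TCP. I found this by touching the cartridge's top in the caddy, which peaked at about 10 N, and worked from felt heights after that. The object detector was unreliable once the cartridge was held, so I confirmed it was the wide one from its size in the pictures.

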